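Straighten the welcome corner of the entry console

TASK

The callers have gone, so put the welcome corner straight: pick up the red tray by its tab, tip it over the walnut box so that all the toffees slide into the box, set the empty tray back flat on the middle of its cork mat, and then shut the box's lid fully. Also stand every toppled spray flacon upright in the lane with the others, so that all of them stand inside its brass rim at the end. Any toffee that goes astray belongs in the box too; leave the jug, the door stopper and the comb where they are.

Things in the scene. Friction and masses are not known exactly. Their poses are not given: they have to be found in the camera images.
- tray_c (a point): Red lacquered tray, 160 mm long (x) by 110 mm wide (y), 280 g; this point is the middle of its inner floor, 4 mm above its underside; z is up out of the tray. Walls 24 mm high over the underside on both long sides and at the -x end; the +x end is open, with no lip, and is where pieces slide out. The inner floor is slick: pieces begin to slide at about 17 to 24 deg of tilt, and slide off promptly at 40 deg
- tray_lip (a point): the middle of the open pouring edge of the tray's floor, 80 mm along +x from tray_c
- tray_tab (a point): the point to pinch on the red grip tab at the closed (-x) end of the tray: a flat plate 12 mm thick, 60 mm wide (along tray y), leaning 20 deg outwards (its top away from the tray). This point is in the plate's middle plane, 46 mm up its 68 mm slope, about 43 mm above the tray floor. Axes as the tray's. Pinch across the 12 mm with the fingers pointing down along the slope
- mat: thin cork mat, 230 mm (x) by 180 mm (y), 4 mm thick, fixed; origin at the centre of its underside. The tray starts on it, its x axis nearly along the mat's x
- box_in (a point): walnut box, fixed, outside 160 mm (x) by 190 mm (y) by 75 mm high, walls and floor 7 mm, open top when the lid is up; this point is the centre of its inner floor, 7 mm up; x points to the side of the hinge (away from the robot)
- box_lid (a joint): angle of the box's lid about the hinge on the box's far (+x) rim: 0 is shut, about 1.6 is standing upright, 1.8 is the stop. Stiff hinge: the lid stays where it is left and takes about 2 N at its free edge to move
- box_lid_hinge (a point): middle of the lid's hinge line, at the far top rim of the box, 75.5 mm above the table; the lid is 160 mm deep from here, 190 mm wide, 8 mm thick; in this point's own axes, which turn with the lid, the lid reaches along -x and its outer face is 8 mm along +z
- lane: white lane board with a brass rim, fixed, 110 mm (x) by 350 mm (y, the long way), floor 8 mm above the table, rim 14 mm above the table; origin at the centre of its underside
- flaconA_c (a point): square pale blue spray flacon, 36 x 36 mm, 72 mm tall, about 120 g: glass body 56 mm tall, then a round white cap 22 mm across and 16 mm tall; this point is half-way up, its z axis points to the cap (the body reaches from 36 mm below to 20 mm above this point); starts standing in the lane
- flaconB_c (a point): square pale blue spray flacon, 36 x 36 mm, 72 mm tall, about 120 g: glass body 56 mm tall, then a round white cap 22 mm across and 16 mm tall; this point is half-way up, its z axis points to the cap (the body reaches from 36 mm below to 20 mm above this point); may be absent; starts lying on its side along the lane
- flaconC_c (a point): square pale blue spray flacon, 36 x 36 mm, 72 mm tall, about 120 g: glass body 56 mm tall, then a round white cap 22 mm across and 16 mm tall; this point is half-way up, its z axis points to the cap (the body reaches from 36 mm below to 20 mm above this point); may be absent; starts lying on its side along the lane
- flaconD_c (a point): square pale blue spray flacon, 36 x 36 mm, 72 mm tall, about 120 g: glass body 56 mm tall, then a round white cap 22 mm across and 16 mm tall; this point is half-way up, its z axis points to the cap (the body reaches from 36 mm below to 20 mm above this point); may be absent; starts lying on its side along the lane
- toffee1_c (a point): foil-wrapped golden toffee, a block 26 x 20 x 16 mm, 16 g; this point is its centre; may be absent
- toffee2_c (a point): foil-wrapped golden toffee, a block 26 x 20 x 16 mm, 16 g; this point is its centre; may be absent
- toffee3_c (a point): foil-wrapped golden toffee, a block 26 x 20 x 16 mm, 16 g; this point is its centre; may be absent
- toffee4_c (a point): foil-wrapped golden toffee, a block 26 x 20 x 16 mm, 16 g; this point is its centre; may be absent
- toffee5_c (a point): foil-wrapped golden toffee, a block 26 x 20 x 16 mm, 16 g; this point is its centre; may be absent
- toffee6_c (a point): foil-wrapped golden toffee, a block 26 x 20 x 16 mm, 16 g; this point is its centre; may be absent
- toffee7_c (a point): foil-wrapped golden toffee, a block 26 x 20 x 16 mm, 16 g; this point is its centre; may be absent
- jug: turquoise ceramic jug, 90 mm tall, 72 mm across, origin at the centre of its underside; leave alone
- door_stopper: round steel door stopper, 52 mm across, 42 mm tall, origin at the centre of its underside; leave alone
- comb: wooden comb 150 mm (x) by 42 mm, 8 mm thick, lying flat, origin at its underside near the centre; leave alone
Things that resemble listed ones, but are neither listed nor needed, are in the scene too. What is shaped like the part that bears tray_c but grey, pink or turquoise is not meant.

How it is judged:
By the outcome, as a careful person would: the job done as asked, in the order asked, and still so for the second after the job is handed in, with the robot touching nothing.
Of toffee1, toffee2, toffee3, toffee4, toffee5, toffee6, toffee7 only 4 to 7 are there at a start; the rules pass over those that are not, and their reading is None.
Of flaconB, flaconC, flaconD only 2 to 3 are there at a start; the rules pass over those that are not, and their reading is None.
At some moment in a run one of flaconA, flaconB, flaconC, flaconD, tray may be knocked a few centimetres aside while the robot is not near it.
It also fails if it takes over 210 s, if anything falls off the work surface, if the arm or the gripper's body presses on something with over 40 N, if the wrist force passes 120 N, or if a joint passes its speed limit or range.

ROBOT

A 7-joint arm with a two-finger parallel gripper is mounted at the origin on the work surface. World frame = base frame: x ahead of the robot, y to its left, z up, the work surface at z = 0. Lengths are in m, angles in degrees, forces in N, time in s.
With the tool pointing down it reaches from about 0.4 to 0.875 m from the base axis. Payload 6.5 kg.
Tool frame: the origin (TCP) lies at the very end of the fingers, on their centre line; the grasp point (between the pads) lies 19 mm behind it (robot.grip_point_offset is the distance from the TCP to the grasp point, in m); z points along the fingers, y is the line along which they close (so a half turn about z gives the same grasp; the last joint's range is limited). The gripper opens to 85 mm and grips with 20 to 120 N. Pads are 22 mm wide; open, the fingers measure 114 mm over their backs; the gripper's body (76 mm by 85 mm) begins 54 mm behind the grasp point. The pads swing forward as they close: fully open they stand 13 mm farther back than shut.
Start: joints at [66.853, 30.733, -0.252, 88.115, 0.149, 61.152, -4.079], TCP at [0.215, -0.613, 0.231] pointing down, gripper open.
Joint ranges: [-154.64, 154.64], [-21.42, 123.67], [-72.66, 72.17], [13.99, 137.28], [-74.86, 254.86], [10.95, 109.41], [-158.01, 158.01]. Speed limits (degrees/s): [136.94, 136.94, 180, 180, 180, 180, 180].

INTERFACE

Orientations are given as [roll, pitch, yaw] about the fixed x, y, z axes, in that order (R = Rz(yaw) Ry(pitch) Rx(roll)).
In Python, from rig import robot gives the robot as it stands.
- The arm moves only by the tool servo_tool, never from a script. Its argument "rows" is a list that holds one entry, the list of rows, each a list of 7 numbers: the finger opening in mm, from 0 to 85.4, then the shift along the tool's x, y, z as a fraction of full scale, then the turn, a rotation vector about the tool's x, y, z as a fraction of full scale. A call has 1 to 12 rows; each row shifts and turns the commanded pose from where the row before left it, along the tool's axes as they then stand; what a row does not reach is not made up. Full scale, the value 1, is 2.5 cm for a shift and 0.1 rad for a turn. A row lasts 1/12 s, in which the tool goes at most 41.7 mm and 7.16 degrees, less where a joint would pass 70% of its speed; a pose out of reach is approached as far as the arm can. A call with a number of a shift or a turn outside -1 to 1 is refused whole. A call with a gripper value outside its range is refused whole. The fingers move at their own pace and stop on an object; "grip_force" is the grip in N (left out, the last holds). Time passes only in rows, so rows that do not move let the fingers close. It gives the time, the measured TCP pose, the force, the opening and the grip force at its end, in the units of the state.
- robot.sense(): the state, without advancing time (a new reading comes with each control period).
- robot.snapshot(name): name is "scene" or "top"; returns (picture, depth): 400x640x3 uint8, red, green, blue; 400x640 float32, m along the optical axis (not along the pixel's ray), 0 where there is no reading.
- robot.calibration(name): a dict with "fx", "fy", "cx", "cy" (pixels), "dist_coeffs" ([k1, k2, p1, p2, k3] as OpenCV has them; the pictures are not rectified), "R" (3x3) and "t" (3): a world point X has camera coordinates R X + t. Camera axes: x right, y down, z forward; pixel columns grow to the right and rows downward; lengths in m; the calibration is good to about 2 mm. A picture is of the moment at which its call begins. calibration takes no time and is no camera call.
- robot.sign_off(): hands the job in; it is judged then, once.
The state is a dict: "clock": time; "joint_positions": joint angles; "dq": joint speeds; "effort": joint torques, N m; "tool_pos": TCP position; "tool_rot": TCP orientation; "wrist_force": force on the tool from outside, world axes, zero at the start; "moment": the same for the moment, N m; "finger_gap": opening from 0.0 (shut) to 1.0 (fully open); "gripper_force": force on a finger pad.
Only numpy, scipy, OpenCV 4.12 (cv2) and the standard library are available. Lean on these libraries where they do the work, as an engineer would, in place of code of your own. Each camera call takes 0.05 s, during which the arm holds its last target. There are 200 camera calls.

## Working session

There is one attempt and no reset: what is moved stays moved. The work goes in short steps, Python scripts to look and compute and a tool call to move; the robot and the scene stay as the last step left them, time stands still between calls to the robot, and variables do not carry over. Pictures are saved under pics/ and viewed, at most 14 in all, crops included, and the job is handed in when it is done.

Besides the shell and the picture viewer there is one more tool, called by a JSON object that holds its "fn" and its "kwargs". servo_tool: Moves the arm, as the interface text tells. Shift numbers are shares of 2.5 cm and turn numbers shares of 0.1 rad, none past 1 either way. Its arguments: {"type":"object","properties":{"rows":{"type":"array","items":{"type":"array","items":{"type":"array","items":{"type":"number"}}}},"grip_force":{"type":"number"}},"required":["rows"]}

```bash
ls; mkdir -p pics; cat > h.py <<'E'
import numpy as np, cv2
from rig import robot
from scipy.spatial.transform import Rotation as Ro
def snap(n):
    im,d=robot.snapshot(n); np.savez(f'{n}.npz',im=im,d=d); return im,d
def cloud(n,d):
    c=robot.calibration(n); K=np.array([[c['fx'],0,c['cx']],[0,c['fy'],c['cy']],[0,0,1]])
    v,u=np.mgrid[0:400,0:640]
    p=cv2.undistortPoints(np.stack([u,v],-1).reshape(-1,1,2).astype(np.float64),K,np.array(c['dist_coeffs'],float)).reshape(400,640,2)
    X=np.dstack([p*d[...,None],d])
    return (X-np.array(c['t']).ravel())@np.array(c['R'])
def save(n,im): cv2.imwrite(f'pics/{n}.png',im[...,::-1])
E
python3 - <<'E'
from h import *
for n in('scene','top'):
    im,d=snap(n); save(n+'0',im)
    X=cloud(n,d); c=robot.calibration(n); print(n,-np.array(c['R']).T@np.array(c['t']).ravel())
print(robot.sense())
E
```

```text
pics
scene [1.16297502 0.5530117  1.10124004]
top [0.38802626 0.05651103 1.13970567]
{'clock': 0.1, 'joint_positions': array([66.85175462, 30.7732744 , -0.25432607, 88.16437786,  0.14957742,
       61.15112424, -4.08035215]), 'dq': array([ 0.02196934, -0.07323896,  0.03737146, -0.13699398, -0.13940153,
        0.0641233 , -0.03476411]), 'effort': array([ 3.00017673e-03, -5.84569538e+01,  1.05204709e+00, -2.59778523e+01,
        1.26388203e-02,  4.54967128e-03,  2.66495169e-05]), 'tool_pos': array([ 0.21522556, -0.61274203,  0.23050384]), 'tool_rot': array([-1.79911833e+02,  7.07043444e-03,  1.93587886e+01]), 'wrist_force': array([-0.48642799,  0.20950268,  0.24547929]), 'moment': array([ 0.02093928, -0.00591208, -0.03677141]), 'gripper_force': 0.0, 'finger_gap': 1.0008134639642403}
```

View pics/scene0.png

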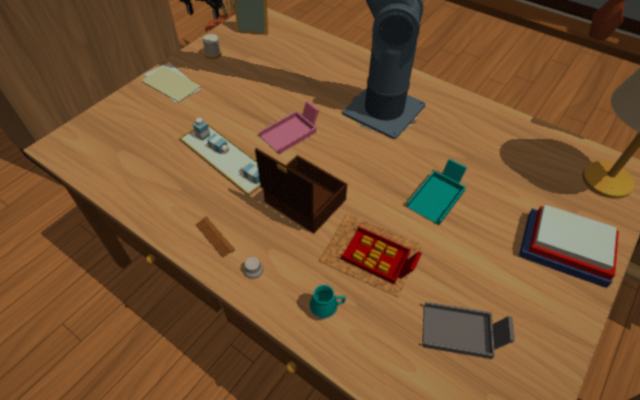

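View pics/top0.png

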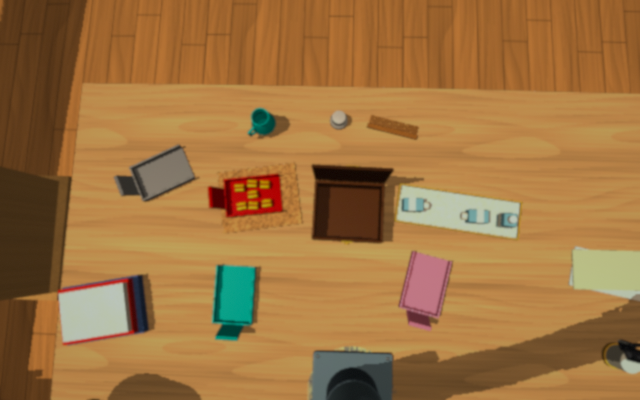

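The red tray, on the cork mat with its tab at the left, is at top (253,195) and holds the toffees. The grey tray (160,172), turquoise tray (235,295) and pink tray (427,285) are lookalikes. The box is at (348,205). In the lane, one flacon stands (508,220) and two lie (415,205) and (478,216). I'll enlarge these areas to confirm, and measure at the same time.

```bash
python3 - <<'E'
from h import *
z=np.load('top.npz'); im,d=z['im'],z['d']
a=cv2.resize(im[150:245,195:315],None,fx=5,fy=5,interpolation=3)[:,:600]
b=cv2.resize(im[178:242,390:525],None,fx=5,fy=5,interpolation=3)
c=np.zeros((475+320,800,3),np.uint8);c[:475,:600]=a;c[475:,:675]=b
save('crop0',cv2.resize(c,(600,596)))
X=cloud('top',d); hsv=cv2.cvtColor(im,cv2.COLOR_RGB2HSV).astype(int); H,S,V=hsv[...,0],hsv[...,1],hsv[...,2]
def rect(m,n):
    P=X[m]; r=cv2.minAreaRect((P[:,:2]*1000).astype(np.float32)); print(n,m.sum(),np.round(r[0],1),np.round(r[1],1),round(r[2],2),'z',np.round(np.percentile(P[:,2]*1000,[2,20,50,80,98]),1))
roi=np.zeros((400,640),bool); roi[155:240,200:305]=1
red=roi&((H<6)|(H>174))&(S>180)&(V>60)
rect(red,'red'); rect(red&(X[...,2]>.032),'tab+'); 
t=red&(X[...,2]<.014); rect(t,'floor')
P=X[red&(X[...,2]>.016)]; print(np.c_[P*1000][::25].round(0).tolist())
tz=roi&(H>=12)&(H<32)&(S>150)&(V>150)
n,l,s,cc=cv2.connectedComponentsWithStats((tz&(X[...,2]>.013)).astype(np.uint8))
for i in range(1,n):
    if s[i,4]>15: print('tof',s[i],(X[l==i].mean(0)*1000).round(0))
r2=np.zeros((400,640),bool); r2[180:242,390:528]=1
lane=r2&(X[...,2]>.005)&(X[...,2]<.08); rect(lane,'lane')
f=r2&(X[...,2]>.018)&(X[...,2]<.1)
n,l,s,cc=cv2.connectedComponentsWithStats(f.astype(np.uint8))
for i in range(1,n):
    if s[i,4]>20: rect(l==i,f'flacon{s[i]}')
r3=np.zeros((400,640),bool); r3[150:250,305:397]=1
rect(r3&(X[...,2]>.06)&(X[...,2]<.085),'boxrim'); rect(r3&(X[...,2]>.1),'lid'); rect(r3&(X[...,2]>.22),'lidtop')
mat=roi&(X[...,2]>.0025)&(X[...,2]<.006); rect(mat,'mat')
E
```

```text
red 1551 [512.5 216.6] [375.4 153.4] 74.37 z [ 4.   6.8  9.5 27.8 72.4]
tab+ 218 [506.3 217.4] [376.7 132.4] 73.05 z [32.5 41.3 61.1 71.8 75.4]
floor 1036 [536.  292.9] [ 98.8 156.4] 7.41 z [ 3.5  6.3  7.9  9.8 12.7]
[[593.0, 250.0, 29.0], [592.0, 237.0, 16.0], [585.0, 289.0, 16.0], [577.0, 351.0, 21.0], [544.0, 392.0, 62.0], [546.0, 373.0, 32.0], [536.0, 390.0, 58.0], [539.0, 379.0, 18.0], [526.0, 392.0, 69.0], [528.0, 383.0, 33.0], [517.0, 396.0, 72.0], [519.0, 385.0, 35.0], [509.0, 398.0, 72.0], [510.0, 384.0, 45.0], [510.0, 367.0, 24.0], [501.0, 386.0, 47.0], [501.0, 367.0, 23.0], [490.0, 239.0, 29.0], [481.0, 364.0, 20.0], [480.0, 308.0, 23.0], [473.0, 346.0, 29.0]]
tof [247 180   9   8  64] [566. 294.  41.]
tof [260 180   9   9  58] [567. 262.  24.]
tof [234 184   9   8  63] [555. 335.  24.]
tof [247 191  10   8  61] [534. 291.  42.]
tof [261 199  10   9  63] [510. 250.  41.]
tof [236 202  10   9  63] [500. 320.  41.]
tof [248 202   9   8  62] [505. 291.  23.]
lane 4602 [ 508.6 -294.2] [175.1 383.9] 1.54 z [ 5.3  7.2  9.5 24.3 63.8]
flacon[402 198  27  14 337] 337 [ 518.3 -166.5] [71.9 36.5] 89.98 z [26.1 38.6 43.1 45.3 48.1]
flacon[460 209  29  15 357] 357 [ 490.4 -329.9] [71.7 36.7] 87.31 z [21.6 36.8 43.1 45.4 48.2]
flacon[497 213  20  15 281] 281 [ 480.4 -415.4] [38.8 37. ] 83.79 z [23.6 43.  62.6 73.5 82.7]
boxrim 794 [487.4  22.1] [190.3 169.3] 88.43 z [61.8 71.5 74.3 76.3 81.6]
lid 1128 [ 5.115e+02 -4.000e-01] [202.4 181.6] 17.13 z [ 105.1  143.6  197.9  234.4 1139.7]
lidtop 417 [511.3  -0.6] [202.4 181.2] 16.99 z [ 220.8  230.4  234.7  236.7 1139.7]
mat 2083 [533.4 300.9] [246.9 308.9] 1.7 z [2.6 3.1 4.1 5.1 5.9]
```

View pics/crop0.png

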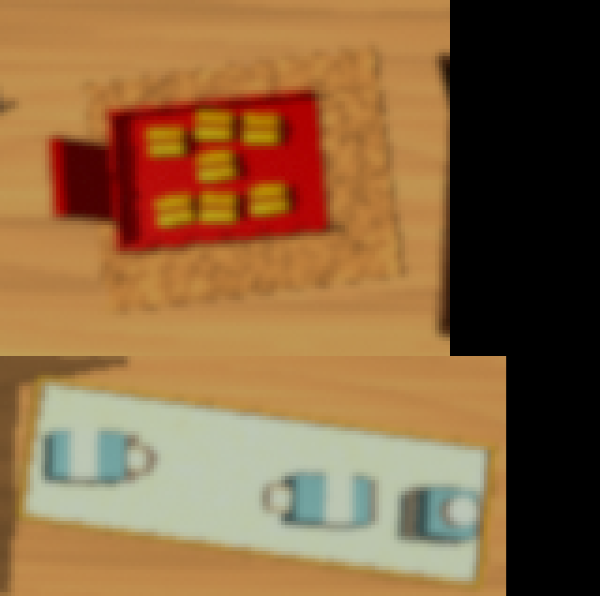

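The crop confirms it. The red tray (7 toffees) sits on the mat with its open end to the right, facing the box. Two flacons lie in the lane: the left one has its cap at right, the middle one its cap at left. The third stands at the right end. Next I'll get precise fits.

```bash
cat >> h.py <<'E'
from scipy.optimize import minimize
def fit(P,s,L,W,x0,soft=2.,up=False):
    """maximise score of points (mm) inside an LxW rectangle at x0=(x,y,yaw deg)"""
    def f(q):
        c,sn=np.cos(np.radians(q[2])),np.sin(np.radians(q[2])); dx,dy=P[:,0]-q[0],P[:,1]-q[1]
        a=np.abs(c*dx+sn*dy)-L/2; b=np.abs(-sn*dx+c*dy)-W/2
        return -np.sum(s/(1+np.exp(np.clip(np.maximum(a,b)/soft,-50,50))))
    best=min((minimize(f,[x0[0],x0[1],x0[2]+da],method='Nelder-Mead',options=dict(initial_simplex=[[x0[0],x0[1],x0[2]+da],[x0[0]+10,x0[1],x0[2]+da],[x0[0],x0[1]+10,x0[2]+da],[x0[0],x0[1],x0[2]+da+5]])) for da in(-4,0,4)),key=lambda r:r.fun)
    return np.round(best.x,1)
def go(pos,R,seq=None):
    """print turn (tool axes, rad/0.1) then shift (new tool axes, /25mm)"""
    s=robot.sense(); R0=Ro.from_euler('xyz',s['tool_rot'],degrees=True)
    rv=(R0.inv()*R).as_rotvec(); sh=R.inv().apply(np.array(pos)-s['tool_pos'])
    print('turn',np.round(rv/.1,2),'shift',np.round(sh/.025,2)); return rv/.1,sh/.025
def frame(y,z):
    y=np.array(y,float);z=np.array(z,float);z/=np.linalg.norm(z);y-=z*(y@z);y/=np.linalg.norm(y)
    return Ro.from_matrix(np.c_[np.cross(y,z),y,z])
E
python3 - <<'E'
from h import *
for n in('top','scene'):
    z=np.load(n+'.npz'); im,d=z['im'],z['d']; X=cloud(n,d)*1000; ok=(d>0); x,y,zz=[X[...,i] for i in range(3)]
    zs=cv2.GaussianBlur(zz.astype(np.float32),(3,3),0)
    hsv=cv2.cvtColor(im,cv2.COLOR_RGB2HSV).astype(int); red=((hsv[...,0]<6)|(hsv[...,0]>174))&(hsv[...,1]>180)
    print(n,'table z',np.median(zz[ok&(abs(x-350)<60)&(abs(y-50)<60)]))
    m=ok&(abs(x-535)<150)&(abs(y-285)<170)
    print('mat',fit(X[m&(zz<12)],np.clip(zs[m&(zz<12)]-2,-2,2),230,180,(530,285,-83)))
    m2=m&(zz<35); s=np.where(zs[m2]>6,1,-1.)
    print('tray',fit(X[m2],s,160,110,(535,295,-85)))
    m=ok&(abs(x-508)<120)&(abs(y+294)<230)&(zz<60)&(zz>-5)
    print('lane',fit(X[m],np.clip(zs[m]-4,-3,3),110,350,(505,-294,-8)))
    m=ok&red&(abs(x-520)<80)&(abs(y-385)<60)&(zz>36)&(zz<90)
    P=X[m];c=P.mean(0);u,sv,vt=np.linalg.svd(P-c);print('tab',m.sum(),c.round(1),vt[2].round(3),'z',np.percentile(zz[m],[5,95]).round(),'x',np.percentile(x[m],[3,97]).round())
    m=ok&(abs(x-500)<130)&(abs(y-20)<150)&(zz>-5)&(zz<300)
    r=m&(zz>70)&(zz<80); print('box',fit(X[m],np.where((zz[m]>68)&(zz[m]<82),1,np.where((zz[m]<20)&(zz[m]>5),0.3,-1.)),160,190,(487,22,0)))
    l=m&(zz>100)&(zz<250); P=X[l]; c=P.mean(0);u,sv,vt=np.linalg.svd(P-c,full_matrices=False);print('lid',l.sum(),c.round(1),vt[2].round(3),'zmax',np.percentile(zz[l],[50,98]).round(),'x at z>225',np.percentile(x[l&(zz>225)],[2,50,98]).round(),'y',np.percentile(y[l],[2,98]).round())
E
```

```text
top table z -0.020602942338215385
mat [530.5 279.4 -81.2]
tray [533.6 297.3 -82.5]
lane [ 505.  -293.2   -7.2]
tab 194 [520.7 390.8  60.2] [ 0.121 -0.926  0.356] z [39. 74.] x [497. 545.]
box [486.6  22.1  -1.4]
lid 1099 [573.5  19.6 187.8] [-0.999  0.025  0.035] zmax [196. 238.] x at z>225 [571. 576. 582.] y [-70. 110.]
scene table z 1.7212743819001768
mat [527.1 279.2 -80.9]
tray [532.2 297.6 -82.7]
lane [ 502.6 -291.9   -7.4]
tab 163 [526.7 396.3  63.6] [-0.123  0.874 -0.47 ] z [40. 76.] x [498. 550.]
box [454.2 -22.3  20.9]
lid 1914 [576.8  27.1 176.5] [ 1.    -0.023 -0.004] zmax [179. 237.] x at z>225 [570. 576. 582.] y [-69. 116.]
```

```bash
python3 - <<'E'
from h import *
th=np.radians(-82.6);tx=np.array([np.cos(th),np.sin(th),0]);c,s=np.cos(np.radians(20)),np.sin(np.radians(20))
Z=s*tx-np.array([0,0,c]); R=frame(c*tx+np.array([0,0,s]),Z)
tab=np.array([.5215,.3915,.051]); print(Z, R.as_euler('xyz',degrees=True)); go(tab-.10*Z,R); go(tab+.019*Z,R)
E
```

```text
[ 0.04405069 -0.33917151 -0.93969262] [160.    0.    7.4]
turn [-3.49 -0.36  2.07] shift [ 17.32 -38.41 -10.34]
turn [-3.49 -0.36  2.07] shift [ 17.32 -38.41  -5.58]
```

{"fn": "servo_tool", "kwargs": {"rows": [[[85, 0, 0, 0, -0.87, -0.09, 0.52], [85, 0, 0, 0, -0.87, -0.09, 0.52], [85, 0, 0, 0, -0.87, -0.09, 0.52], [85, 0, 0, 0, -0.88, -0.09, 0.51], [85, 0.43, -0.96, -0.5, 0, 0, 0], [85, 0.43, -0.96, -0.5, 0, 0, 0], [85, 0.43, -0.96, -0.5, 0, 0, 0], [85, 0.43, -0.96, -0.5, 0, 0, 0], [85, 0.43, -0.96, -0.5, 0, 0, 0], [85, 0.43, -0.96, -0.5, 0, 0, 0], [85, 0.43, -0.96, -0.5, 0, 0, 0], [85, 0.43, -0.96, -0.5, 0, 0, 0]]]}}

```text
clock: 1.1
tool_pos: [0.273, -0.3878, 0.2593]
tool_rot: [159.9, 0.0, 7.4]
wrist_force: [0.8, -0.1, -0.6]
finger_gap: 0.997
gripper_force: 0.0
```

{"fn": "servo_tool", "kwargs": {"rows": [[[85, 0.43, -0.96, -0.5, 0, 0, 0], [85, 0.43, -0.96, -0.5, 0, 0, 0], [85, 0.43, -0.96, -0.25, 0, 0, 0], [85, 0.43, -0.96, -0.25, 0, 0, 0], [85, 0.43, -0.96, -0.25, 0, 0, 0], [85, 0.43, -0.96, -0.25, 0, 0, 0], [85, 0.43, -0.96, -0.25, 0, 0, 0], [85, 0.43, -0.96, -0.25, 0, 0, 0], [85, 0.43, -0.96, -0.25, 0, 0, 0], [85, 0.43, -0.96, -0.25, 0, 0, 0], [85, 0.43, -0.96, -0.25, 0, 0, 0], [85, 0.43, -0.96, -0.25, 0, 0, 0]]]}}

```text
clock: 2.1
tool_pos: [0.3624, -0.0735, 0.2427]
tool_rot: [159.9, -0.0, 7.4]
wrist_force: [0.8, -0.4, -0.8]
finger_gap: 1.0
gripper_force: 0.0
```

{"fn": "servo_tool", "kwargs": {"rows": [[[85, 0.43, -0.96, -0.25, 0, 0, 0], [85, 0.43, -0.96, -0.25, 0, 0, 0], [85, 0.43, -0.96, -0.25, 0, 0, 0], [85, 0.43, -0.96, -0.25, 0, 0, 0], [85, 0.43, -0.96, -0.25, 0, 0, 0], [85, 0.43, -0.96, -0.25, 0, 0, 0], [85, 0.43, -0.96, -0.25, 0, 0, 0], [85, 0.43, -0.96, -0.25, 0, 0, 0], [85, 0.43, -0.96, 0, 0, 0, 0], [85, 0.43, -0.96, 0, 0, 0, 0], [85, 0.43, -0.96, 0, 0, 0, 0], [85, 0.43, -0.96, 0, 0, 0, 0]]]}}

```text
clock: 3.1
tool_pos: [0.4536, 0.2281, 0.1902]
tool_rot: [159.9, 0.0, 7.4]
wrist_force: [0.6, 0.0, 0.9]
finger_gap: 0.993
gripper_force: 0.0
```

```bash
python3 - <<'E'
from h import *
s=robot.sense();print(s['clock'],s['tool_pos'],s['tool_rot'],s['joint_positions'])
R=Ro.from_euler('xyz',[160,0,-0+7.4],degrees=True);Z=R.apply([0,0,1]);tab=np.array([.5215,.3915,.051])
go(tab-.10*Z,R); go(tab+.019*Z,R)
im,d=snap('scene'); save('pre',cv2.resize(im[190:340,280:520],None,fx=3,fy=3))
E
```

```text
3.1 [0.45360035 0.22806393 0.19019821] [1.59908146e+02 1.21903077e-02 7.36660068e+00] [ -17.92028823   29.78723021  -32.48865929  104.1085516    32.95810686
   68.45288054 -148.66974002]
turn [ 0.02  0.   -0.  ] shift [ 3.54 -7.67 -0.87]
turn [ 0.02  0.   -0.  ] shift [ 3.54 -7.67  3.89]
```

View pics/pre.png

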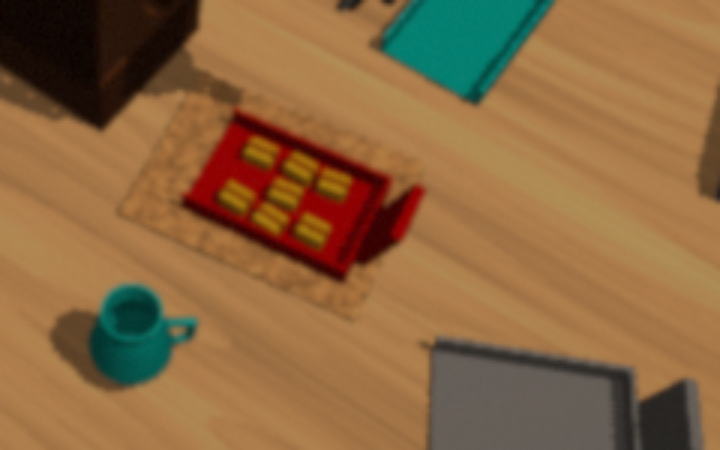

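{"fn": "servo_tool", "kwargs": {"rows": [[[85, 0, 0, 0, 0, 0, -0.98], [85, 0, 0, 0, 0, 0, -0.98], [85, 0, 0, 0, 0, 0, -0.98], [85, 0, 0, 0, 0, 0, -0.98], [85, 0, 0, 0, 0, 0, -0.98], [85, 0, 0, 0, 0, 0, -0.98], [85, 0, 0, 0, 0, 0, -0.98], [85, 0, 0, 0, 0, 0, -0.98], [85, 0, 0, 0, 0, 0, -0.98], [85, 0, 0, 0, 0, 0, -0.98], [85, 0, 0, 0, 0, 0, -0.98], [85, 0, 0, 0, 0, 0, -0.98]]]}}

```text
clock: 4.15
tool_pos: [0.4533, 0.2267, 0.1908]
tool_rot: [172.1, 18.5, 73.7]
wrist_force: [-0.7, 0.6, -0.0]
finger_gap: 0.997
gripper_force: 0.0
```

{"fn": "servo_tool", "kwargs": {"rows": [[[85, 0, 0, 0, 0, 0, -0.98], [85, 0, 0, 0, 0, 0, -0.98], [85, 0, 0, 0, 0, 0, -0.98], [85, 0, 0, 0, 0, 0, -0.98], [85, 0, 0, 0, 0, 0, -0.98], [85, 0, 0, 0, 0, 0, -0.98], [85, 0, 0, 0, 0, 0, -0.98], [85, 0, 0, 0, 0, 0, -0.98], [85, 0, 0, 0, 0, 0, -0.98], [85, 0, 0, 0, 0, 0, -0.98], [85, 0, 0, 0, 0, 0, -0.98], [85, 0, 0, 0, 0, 0, -0.98]]]}}

```text
clock: 5.15
tool_pos: [0.4534, 0.2267, 0.1908]
tool_rot: [-165.5, 14.0, 144.2]
wrist_force: [0.3, -0.8, -0.4]
finger_gap: 0.99
gripper_force: 0.0
```

{"fn": "servo_tool", "kwargs": {"rows": [[[85, 0, 0, 0, 0, 0, -0.98], [85, 0, 0, 0, 0, 0, -0.98], [85, 0, 0, 0, 0, 0, -0.98], [85, 0, 0, 0, 0, 0, -0.98], [85, 0, 0, 0, 0, 0, -0.98], [85, 0, 0, 0, 0, 0, -0.98], [85, 0, 0, 0, 0, 0, -0.98], [85, 0, 0, 0, 0, 0, -1], [85, 0, 0, 0, 0, 0, 0], [85, 0, 0, 0, 0, 0, 0]]]}}

```text
clock: 5.98
tool_pos: [0.4534, 0.2268, 0.1907]
tool_rot: [-159.9, 0.1, -173.0]
wrist_force: [-0.3, 0.6, 0.5]
finger_gap: 0.994
gripper_force: 0.0
```

```bash
python3 - <<'E'
from h import *
s=robot.sense();print(s['clock'],s['tool_pos'],s['tool_rot'],s['joint_positions'])
R=Ro.from_euler('xyz',[160,0,-0+7.4],degrees=True)*Ro.from_euler('z',180,degrees=True);Z=R.apply([0,0,1]);tab=np.array([.5215,.3915,.051])
go(tab-.10*Z,R); go(tab+.019*Z,R)
E
```

```text
5.9833 [0.4533521  0.22681162 0.19067577] [-1.59926356e+02  1.08716939e-01 -1.72985649e+02] [  3.328796    43.93711358 -66.50065775 103.12018936  51.17109524
  83.50755828  16.34890902]
turn [-0.01 -0.01 -0.07] shift [-3.55  7.72 -0.86]
turn [-0.01 -0.01 -0.07] shift [-3.55  7.72  3.9 ]
```

{"fn": "servo_tool", "kwargs": {"rows": [[[85, -0.45, 0.96, -0.1, 0, 0, -0.07], [85, -0.45, 0.96, -0.1, 0, 0, 0], [85, -0.45, 0.96, -0.1, 0, 0, 0], [85, -0.45, 0.96, -0.1, 0, 0, 0], [85, -0.45, 0.96, -0.1, 0, 0, 0], [85, -0.45, 0.96, -0.1, 0, 0, 0], [85, -0.45, 0.96, -0.1, 0, 0, 0], [85, -0.4, 1, -0.1, 0, 0, 0], [85, 0, 0, 0, 0, 0, 0], [85, 0, 0, 0, 0, 0, 0]]]}}

```text
clock: 6.82
tool_pos: [0.5159, 0.4264, 0.1428]
tool_rot: [-159.9, -0.1, -172.5]
wrist_force: [-0.9, 0.6, 0.6]
finger_gap: 0.991
gripper_force: 0.0
```

```bash
python3 - <<'E'
from h import *
s=robot.sense();print(s['clock'],s['tool_pos'],s['tool_rot'],s['joint_positions'])
R=Ro.from_euler('xyz',[160,0,-0+7.4],degrees=True)*Ro.from_euler('z',180,degrees=True);Z=R.apply([0,0,1]);tab=np.array([.5215,.3915,.051])
go(tab+.019*Z,R)
E
```

```text
6.8167 [0.51592812 0.42635755 0.14277679] [-1.59926958e+02 -5.85716250e-02 -1.72481122e+02] [-20.41000855  59.26515243 -58.4830639   74.79454507  56.06322509
  91.7851412   16.73728731]
turn [-0.01 -0.    0.02] shift [-0.04 -0.07  4.69]
```

Good; descend and close.

{"fn": "servo_tool", "kwargs": {"rows": [[[85, 0, 0, 0.7, 0, 0, 0], [85, 0, 0, 0.7, 0, 0, 0], [85, 0, 0, 0.7, 0, 0, 0], [85, 0, 0, 0.7, 0, 0, 0], [85, 0, 0, 0.7, 0, 0, 0], [85, 0, 0, 0.6, 0, 0, 0], [85, 0, 0, 0.5, 0, 0, 0], [85, 0, 0, 0, 0, 0, 0], [40, 0, 0, 0, 0, 0, 0], [40, 0, 0, 0, 0, 0, 0], [25, 0, 0, 0, 0, 0, 0], [25, 0, 0, 0, 0, 0, 0]]], "grip_force": 70}}

```text
clock: 7.82
tool_pos: [0.5221, 0.3871, 0.0365]
tool_rot: [-160.0, 0.0, -172.4]
wrist_force: [0.4, -0.4, -1.0]
finger_gap: 0.441
gripper_force: 0.0
```

{"fn": "servo_tool", "kwargs": {"rows": [[[20, 0, 0, 0, 0, 0, 0], [15, 0, 0, 0, 0, 0, 0], [10, 0, 0, 0, 0, 0, 0], [5, 0, 0, 0, 0, 0, 0], [5, 0, 0, 0, 0, 0, 0], [5, 0, 0, 0, 0, 0, 0], [5, 0, 0, 0, 0, 0, 0], [5, 0, 0, 0, 0, 0, 0]]]}}

```text
clock: 8.48
tool_pos: [0.5219, 0.3868, 0.0358]
tool_rot: [-160.0, -0.0, -172.4]
wrist_force: [0.1, 3.4, 2.5]
finger_gap: 0.129
gripper_force: 68.4
```

```bash
python3 - <<'E'
from h import *
s=robot.sense();print(s)
im,d=snap('scene'); save('grip',cv2.resize(im[200:330,290:490],None,fx=3,fy=3))
E
```

```text
{'clock': 8.4833, 'joint_positions': array([-17.42483343,  64.7280661 , -55.20704478,  81.06514912,
        61.14167647,  83.0513502 ,  13.81217683]), 'dq': array([-0.02822623, -0.03540485,  0.04844189,  0.06591952,  0.05999917,
       -0.0391169 , -0.0252461 ]), 'effort': array([ 2.18955204e+00, -6.74500966e+01, -1.68702257e+01, -1.32221130e+01,
        5.15783597e-01,  2.31464490e+00, -7.67167745e-03]), 'tool_pos': array([0.52185127, 0.38684602, 0.03578736]), 'tool_rot': array([-1.60004280e+02, -3.00830479e-02, -1.72421311e+02]), 'wrist_force': array([0.05435265, 3.44858667, 2.45681271]), 'moment': array([0.88019763, 0.05815135, 0.0399628 ]), 'gripper_force': 68.37733626365662, 'finger_gap': 0.12935204495628136}
```

View pics/grip.png

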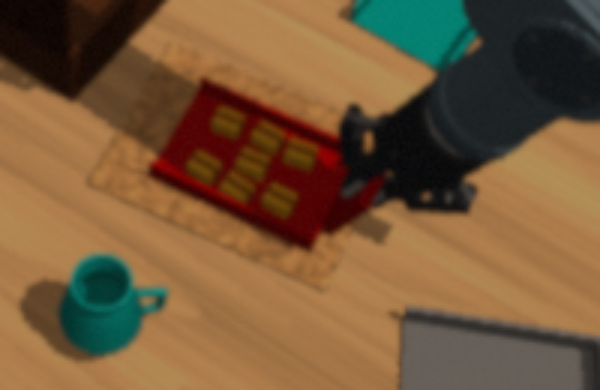

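```bash
python3 - <<'E'
from h import *
s=robot.sense(); R=Ro.from_euler('xyz',s['tool_rot'],degrees=True); lip=np.array([.5433,.2182,.008])
p=R.inv().apply(lip-s['tool_pos']); print('lip in tool mm',p*1000)
w=R.inv().apply([0,0,1])
print('up unit per 25mm in tool',w)
print('after up .12: shift to lip(.483,.075,.105)',R.inv().apply(np.array([.483,.075,.105])-lip-[0,0,.12])/.025)
ty=R.inv().apply([.9917,.1288,0]); print('tray y in tool',ty)
for a in(.1,.05): r=Ro.from_rotvec(ty*a); print(a,'row shift',(p-r.apply(p))/.025)
E
```

```text
lip in tool mm [   0.9725146  -150.23049368   84.23322431]
up unit per 25mm in tool [ 5.35002854e-04 -3.41973660e-01 -9.39709386e-01]
after up .12: shift to lip(.483,.075,.105) [ 3.14611516 -4.72138746  2.69899756]
tray y in tool [-1.00002403e+00 -3.15250695e-03  5.77900615e-04]
0.1 row shift [ 0.00081809 -0.36640502 -0.58311389]
0.05 row shift [ 0.00038342 -0.1759119  -0.29613811]
```

{"fn": "servo_tool", "kwargs": {"rows": [[[5, 0, 0, 0, 0, 0, 0], [5, 0, -0.1, -0.28, 0, 0, 0], [5, 0, -0.15, -0.42, 0, 0, 0], [5, 0, -0.2, -0.55, 0, 0, 0], [5, 0, -0.2, -0.55, 0, 0, 0], [5, 0, -0.2, -0.55, 0, 0, 0], [5, 0, -0.2, -0.55, 0, 0, 0], [5, 0, -0.2, -0.55, 0, 0, 0], [5, 0, -0.2, -0.55, 0, 0, 0], [5, 0, -0.15, -0.42, 0, 0, 0], [5, 0, -0.05, -0.15, 0, 0, 0], [5, 0, 0, 0, 0, 0, 0]]], "grip_force": 100}}

```text
clock: 9.53
tool_pos: [0.5223, 0.3871, 0.1583]
tool_rot: [-160.0, 0.0, -172.4]
wrist_force: [-0.7, 0.2, -3.6]
finger_gap: 0.13
gripper_force: 97.6
```

{"fn": "servo_tool", "kwargs": {"rows": [[[5, 0.06, -0.09, 0.05, 0, 0, 0], [5, 0.12, -0.18, 0.1, 0, 0, 0], [5, 0.2, -0.3, 0.17, 0, 0, 0], [5, 0.25, -0.38, 0.21, 0, 0, 0], [5, 0.25, -0.38, 0.21, 0, 0, 0], [5, 0.25, -0.38, 0.21, 0, 0, 0], [5, 0.25, -0.38, 0.21, 0, 0, 0], [5, 0.25, -0.38, 0.21, 0, 0, 0], [5, 0.25, -0.38, 0.21, 0, 0, 0], [5, 0.25, -0.38, 0.21, 0, 0, 0], [5, 0.25, -0.38, 0.21, 0, 0, 0], [5, 0.25, -0.38, 0.21, 0, 0, 0]]]}}

```text
clock: 10.53
tool_pos: [0.4708, 0.2646, 0.1384]
tool_rot: [-159.9, -0.1, -172.5]
wrist_force: [0.5, -0.1, -3.4]
finger_gap: 0.129
gripper_force: 97.6
```

{"fn": "servo_tool", "kwargs": {"rows": [[[5, 0.25, -0.38, 0.21, 0, 0, 0], [5, 0.2, -0.3, 0.17, 0, 0, 0], [5, 0.15, -0.2, 0.12, 0, 0, 0], [5, 0.1, -0.13, 0.08, 0, 0, 0], [5, 0.07, -0.1, 0.05, 0, 0, 0], [5, 0, 0, 0, 0, 0, 0]]]}}

```text
clock: 11.03
tool_pos: [0.4565, 0.2321, 0.134]
tool_rot: [-159.9, -0.1, -172.4]
wrist_force: [-0.3, 0.1, -3.0]
finger_gap: 0.129
gripper_force: 97.7
```

```bash
python3 - <<'E'
from h import *
s=robot.sense();print(s['clock'],s['tool_pos'],s['tool_rot'],s['joint_positions'],s['finger_gap'])
R=Ro.from_euler('xyz',s['tool_rot'],degrees=True); print('lip',s['tool_pos']+R.apply([.001,-.1502,.0842]))
im,d=snap('scene'); save('over',cv2.resize(im[130:300,230:430],None,fx=3,fy=3))
E
```

```text
11.0333 [0.45651056 0.23212396 0.13398131] [-1.59914729e+02 -5.76127847e-02 -1.72445985e+02] [  0.67975423  48.53495476 -63.01337939 104.30392878  55.34109695
  79.94283713  13.45382562] 0.12912310435239607
lip [0.47783767 0.06348303 0.10648458]
```

View pics/over.png

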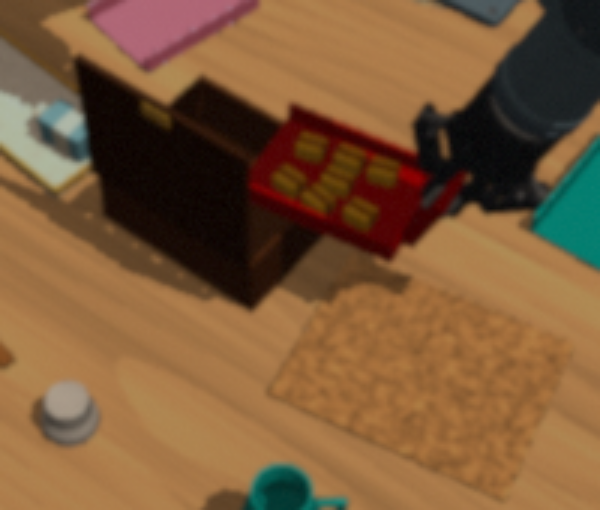

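{"fn": "servo_tool", "kwargs": {"rows": [[[5, 0, 0.1, 0.28, 0, 0, 0], [5, 0, 0.1, 0.28, 0, 0, 0], [5, 0, -0.18, -0.3, -0.5, 0, 0], [5, 0, -0.18, -0.3, -0.5, 0, 0], [5, 0, -0.18, -0.3, -0.5, 0, 0], [5, 0, -0.18, -0.3, -0.5, 0, 0], [5, 0, -0.18, -0.3, -0.5, 0, 0], [5, 0, -0.18, -0.3, -0.5, 0, 0], [5, 0, -0.18, -0.3, -0.5, 0, 0], [5, 0, -0.18, -0.3, -0.5, 0, 0], [5, 0, -0.18, -0.3, -0.5, 0, 0], [5, 0, -0.18, -0.3, -0.5, 0, 0]]]}}

```text
clock: 12.08
tool_pos: [0.4612, 0.1975, 0.1983]
tool_rot: [171.3, -0.1, -172.4]
wrist_force: [-0.3, 0.2, -3.4]
finger_gap: 0.127
gripper_force: 98.6
```

{"fn": "servo_tool", "kwargs": {"rows": [[[5, 0, -0.18, -0.3, -0.5, 0, 0], [5, 0, -0.18, -0.3, -0.5, 0, 0], [5, 0, -0.18, -0.3, -0.5, 0, 0], [5, 0, -0.18, -0.3, -0.5, 0, 0], [5, 0, -0.18, -0.3, -0.5, 0, 0], [5, 0, -0.18, -0.3, -0.5, 0, 0], [5, 0, -0.18, -0.3, -0.5, 0, 0], [5, 0, 0, 0, 0, 0, 0], [5, 0, 0, 0, 0, 0, 0], [5, 0, 0, 0, 0, 0, 0], [5, 0, 0, 0, 0, 0, 0], [5, 0, 0, 0, 0, 0, 0]]]}}

```text
clock: 13.08
tool_pos: [0.4668, 0.154, 0.2392]
tool_rot: [151.4, -0.0, -172.3]
wrist_force: [-0.2, 0.5, -2.1]
finger_gap: 0.128
gripper_force: 98.7
```

```bash
python3 - <<'E'
from h import *
s=robot.sense();print(s['clock'],s['tool_pos'],s['tool_rot'],s['joint_positions'],s['finger_gap'])
R=Ro.from_euler('xyz',s['tool_rot'],degrees=True); print('lip',s['tool_pos']+R.apply([.001,-.1502,.0842]))
im,d=snap('scene'); im2,d=snap('top'); save('pour',np.hstack([cv2.resize(im[130:280,240:400],None,fx=2.4,fy=2.4),cv2.resize(im2[150:250,240:400],(384,360))]))
E
```

```text
13.0833 [0.46677402 0.15401482 0.23916518] [ 1.51403713e+02 -3.64198669e-02 -1.72294100e+02] [ 48.87259658  36.89677052 -71.89461096 111.17248728   8.57590659
  50.67989459  75.29231148] 0.1276483079872991
lip [0.47797055 0.06311865 0.0933461 ]
```

View pics/pour.png

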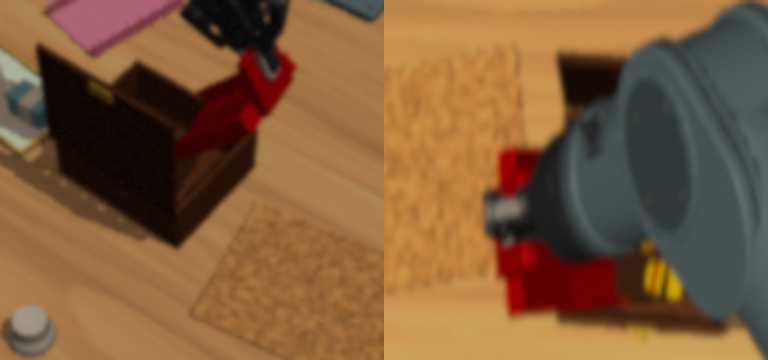

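{"fn": "servo_tool", "kwargs": {"rows": [[[5, 0, 0.16, 0.3, 0.5, 0, 0], [5, 0, 0.16, 0.3, 0.5, 0, 0], [5, 0, 0.16, 0.3, 0.5, 0, 0], [5, 0, 0.16, 0.3, 0.5, 0, 0], [5, 0, 0.16, 0.3, 0.5, 0, 0], [5, 0, 0.16, 0.3, 0.5, 0, 0], [5, 0, 0.16, 0.3, 0.5, 0, 0], [5, 0, 0.16, 0.3, 0.5, 0, 0], [5, 0, 0.16, 0.3, 0.5, 0, 0], [5, 0, 0.16, 0.3, 0.5, 0, 0], [5, 0, 0.16, 0.3, 0.5, 0, 0], [5, 0, 0.16, 0.3, 0.5, 0, 0]]]}}

```text
clock: 14.18
tool_pos: [0.4584, 0.2194, 0.1632]
tool_rot: [-174.2, 0.0, -172.4]
wrist_force: [0.2, -0.4, -2.9]
finger_gap: 0.132
gripper_force: 98.7
```

{"fn": "servo_tool", "kwargs": {"rows": [[[5, 0, 0.16, 0.3, 0.5, 0, 0], [5, 0, 0.16, 0.3, 0.5, 0, 0], [5, 0, 0.16, 0.3, 0.5, 0, 0], [5, 0, 0.16, 0.3, 0.5, 0, 0], [5, 0, 0.16, 0.3, 0.5, 0, 0], [5, 0, 0, 0, 0, 0, 0], [5, 0, 0, 0, 0, 0, 0]]]}}

```text
clock: 14.77
tool_pos: [0.4561, 0.2316, 0.1221]
tool_rot: [-160.0, -0.1, -172.3]
wrist_force: [0.6, -0.4, -1.9]
finger_gap: 0.127
gripper_force: 98.7
```

```bash
python3 - <<'E'
from h import *
s=robot.sense();print(s['clock'],s['tool_pos'],s['tool_rot'],s['joint_positions'],s['finger_gap'])
R=Ro.from_euler('xyz',s['tool_rot'],degrees=True); print('lip',s['tool_pos']+R.apply([.001,-.1502,.0842]))
im,d=snap('scene'); im2,d2=snap('top')
X=cloud('scene',d)*1000; X2=cloud('top',d2)*1000
for im_,X_ in((im,X),(im2,X2)):
    h=cv2.cvtColor(im_,cv2.COLOR_RGB2HSV).astype(int)
    y=(h[...,0]>=14)&(h[...,0]<32)&(h[...,1]>170)&(h[...,2]>110)&(X_[...,0]>380)&(X_[...,0]<620)&(abs(X_[...,1]-150)<260)
    n,l,st,c=cv2.connectedComponentsWithStats(y.astype(np.uint8))
    for i in range(1,n):
        if st[i,4]>8: print(st[i],X_[l==i].mean(0).round())
# target: tray level yaw as now, mat centre
go
E
```

```text
14.7667 [0.45612412 0.23162964 0.1221324 ] [-1.60043245e+02 -1.16058214e-01 -1.72294115e+02] [-12.86510663  38.56433448 -40.31917563 105.45639341  42.74569138
  66.34198169  22.60577973] 0.12697436267447865
lip [0.47786127 0.06310351 0.09425553]
[345 165  14   2  15] [581.  21. 233.]
[ 220  168   79   44 2031] [562. 279.  13.]
[345 194  22  28 380] [507.  -3.  32.]
[349 222   8   9  57] [454.   6.  22.]
[358 224   7   9  52] [449. -18.  25.]
[341 240  12   4  30] [410.  25.  67.]
```

```bash
python3 - <<'E'
from h import *
s=robot.sense();R=Ro.from_euler('xyz',s['tool_rot'],degrees=True)
lip=s['tool_pos']+R.apply([.001,-.1502,.0842])
print(R.inv().apply(np.array([.5394,.2,.10])-lip)/.025, R.inv().apply([0,0,-.0915])/.025)
E
```

```text
[-3.14017787  4.79775754 -1.95073282] [-1.07030254e-03  1.25128150e+00  3.43946122e+00]
```

{"fn": "servo_tool", "kwargs": {"rows": [[[5, -0.31, 0.48, -0.2, 0, 0, 0], [5, -0.31, 0.48, -0.2, 0, 0, 0], [5, -0.31, 0.48, -0.2, 0, 0, 0], [5, -0.31, 0.48, -0.2, 0, 0, 0], [5, -0.31, 0.48, -0.2, 0, 0, 0], [5, -0.31, 0.48, -0.2, 0, 0, 0], [5, -0.31, 0.48, -0.2, 0, 0, 0], [5, -0.31, 0.48, -0.2, 0, 0, 0], [5, -0.31, 0.48, -0.2, 0, 0, 0], [5, -0.35, 0.48, -0.15, 0, 0, 0], [5, 0, 0, 0, 0, 0, 0]]]}}

```text
clock: 15.78
tool_pos: [0.5191, 0.3707, 0.1278]
tool_rot: [-160.2, 0.1, -172.5]
wrist_force: [0.3, -0.6, -2.0]
finger_gap: 0.131
gripper_force: 98.8
```

{"fn": "servo_tool", "kwargs": {"rows": [[[5, 0, 0.2, 0.55, 0, 0, 0], [5, 0, 0.2, 0.55, 0, 0, 0], [5, 0, 0.2, 0.55, 0, 0, 0], [5, 0, 0.2, 0.55, 0, 0, 0], [5, 0, 0.2, 0.55, 0, 0, 0], [5, 0, 0.1, 0.28, 0, 0, 0], [5, 0, 0, 0, 0, 0, 0], [5, 0, 0, 0, 0, 0, 0]]]}}

```text
clock: 16.45
tool_pos: [0.5175, 0.3685, 0.046]
tool_rot: [-159.9, -0.1, -172.4]
wrist_force: [-0.2, -0.4, -1.7]
finger_gap: 0.126
gripper_force: 98.6
```

```bash
python3 - <<'E'
from h import *
s=robot.sense();print(s['clock'],s['tool_pos'],s['tool_rot'],s['joint_positions'],s['wrist_force'])
R=Ro.from_euler('xyz',s['tool_rot'],degrees=True); print('lip',s['tool_pos']+R.apply([.001,-.1502,.0842]))
for n in('top','scene'):
    im,d=snap(n); X=cloud(n,d)*1000; zz=X[...,2]; h=cv2.cvtColor(im,cv2.COLOR_RGB2HSV).astype(int)
    red=((h[...,0]<6)|(h[...,0]>174))&(h[...,1]>180)&(abs(X[...,0]-530)<150)&(abs(X[...,1]-280)<170)
    f=red&(zz<20)&(zz>5); print(n,'floor z',f.sum(),np.median(zz[f]),X[f].mean(0),'y',np.percentile(X[f][:,1],[1,99]))
E
```

```text
16.45 [0.51746159 0.36847913 0.04600986] [-1.59905998e+02 -9.32023540e-02 -1.72429319e+02] [-25.22468063  54.89895808 -36.38191754  84.46285441  45.98679026
  71.72670222  20.73743081] [-0.22503265 -0.35399364 -1.67963084]
lip [0.53882142 0.19983802 0.01853968]
top floor z 728 17.524030256711992 [555.89267676 269.25745512  17.33635761] y [197.1944681  349.78219154]
scene floor z 801 18.564584918416507 [523.5702728  272.18197586  18.24460801] y [195.44955854 345.78880871]
```

{"fn": "servo_tool", "kwargs": {"rows": [[[5, 0, 0.11, 0.04, 0, 0, 0], [5, 0, 0.05, 0.14, 0, 0, 0], [5, 0, 0.05, 0.14, 0, 0, 0], [5, 0, 0.03, 0.08, 0, 0, 0], [5, 0, 0, 0, 0, 0, 0], [5, 0, 0, 0, 0, 0, 0]]]}}

```text
clock: 17.05
tool_pos: [0.5174, 0.371, 0.0358]
tool_rot: [-159.9, -0.0, -172.4]
wrist_force: [-1.9, -0.7, 4.8]
finger_gap: 0.126
gripper_force: 99.7
```

```bash
python3 - <<'E'
from h import *
s=robot.sense();print(s['tool_pos'],s['tool_rot'],s['wrist_force'])
R=Ro.from_euler('xyz',s['tool_rot'],degrees=True); print('lip',s['tool_pos']+R.apply([.001,-.1502,.0842]))
im,d=snap('top'); X=cloud('top',d)*1000; zz=X[...,2]; h=cv2.cvtColor(im,cv2.COLOR_RGB2HSV).astype(int)
red=((h[...,0]<6)|(h[...,0]>174))&(h[...,1]>180)&(abs(X[...,0]-530)<150)&(abs(X[...,1]-280)<170)&(zz<15)
for a in range(200,340,20):
    m=red&(abs(X[...,1]-a)<10); print(a,m.sum(),np.median(zz[m]))
E
```

```text
[0.5173807  0.37101302 0.03577005] [-1.59913235e+02 -3.05259417e-02 -1.72432623e+02] [-1.91523659 -0.68147915  4.77034436]
lip [0.53876013 0.20237807 0.00827727]
200 76 7.816365945907421
220 130 8.244253575412415
240 103 7.6864316573060725
260 86 8.540329380813485
280 86 8.417574750916188
300 113 8.502171290816724
320 121 8.182165541911791
```

{"fn": "servo_tool", "kwargs": {"rows": [[[30, 0, 0, 0, 0, 0, 0], [45, 0, 0, 0, 0, 0, 0], [60, 0, 0, 0, 0, 0, 0], [60, 0, 0, 0, 0, 0, 0], [60, 0, 0, -0.4, 0, 0, 0], [60, 0, 0, -0.8, 0, 0, 0], [60, 0, 0, -1, 0, 0, 0], [60, 0, 0, -1, 0, 0, 0], [60, 0, 0, -1, 0, 0, 0], [40, 0, 0, -1, 0, 0, 0], [20, 0, 0, -1, 0, 0, 0], [0, 0, 0, -1, 0, 0, 0]]]}}

```text
clock: 18.1
tool_pos: [0.5091, 0.4327, 0.2061]
tool_rot: [-160.0, -0.0, -172.4]
wrist_force: [0.3, 0.5, 0.1]
finger_gap: 0.281
gripper_force: 0.0
```

{"fn": "servo_tool", "kwargs": {"rows": [[[0, 0, -0.3, -1, 0, 0, 0], [0, 0, -0.3, -1, 0, 0, 0], [0, 0, -0.3, -1, 0, 0, 0], [0, 0, 0, 0, -0.87, 0, 0], [0, 0, 0, 0, -0.87, 0, 0], [0, 0, 0, 0, -0.87, 0, 0], [0, 0, 0, 0, -0.88, 0, 0], [0, 0, 0, 0, 0, 0, 0]]]}}

```text
clock: 18.77
tool_pos: [0.5119, 0.4328, 0.2834]
tool_rot: [-180.0, 0.1, -172.8]
wrist_force: [1.6, -0.4, 0.7]
finger_gap: 0.001
gripper_force: 0.0
```

```bash
python3 - <<'E'
from h import *
s=robot.sense();print(s['clock'],s['tool_pos'],s['tool_rot'],s['joint_positions'])
im,d=snap('top');im2,d2=snap('scene'); save('tray1',np.hstack([cv2.resize(im[140:260,200:400],None,fx=2,fy=2),cv2.resize(im2[140:260,240:440],None,fx=2,fy=2)]))
X=cloud('top',d)*1000; zz=X[...,2]; x,y=X[...,0],X[...,1]
m=(abs(x-535)<130)&(abs(y-270)<115)&(zz<35); zs=cv2.GaussianBlur(zz.astype(np.float32),(3,3),0)
print('tray',fit(X[m],np.where(zs[m]>6,1,-1.),160,110,(529,279,-82.5)))
print('mat',fit(X[m&(zz<12)],np.clip(zs[m&(zz<12)]-2,-2,2),230,180,(529,279,-81)))
go([.67,.02,.30],Ro.from_euler('xyz',[180,0,-172.4],degrees=True))
E
```

```text
18.7667 [0.51187332 0.43275626 0.28340299] [-1.79982376e+02  9.01627352e-02 -1.72795083e+02] [-14.36670688  38.45732544 -48.87445702  79.40367693  29.0948674
  75.00992136  32.78483426]
tray [532.3 279.2 -84.6]
mat [530.8 279.  -81.3]
turn [-0.03 -0.   -0.02] shift [ -4.17 -17.33  -0.68]
```

View pics/tray1.png

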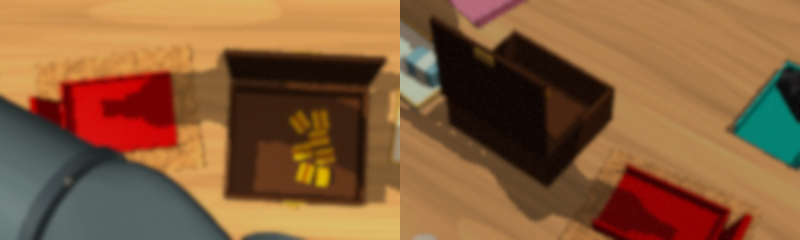

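{"fn": "servo_tool", "kwargs": {"rows": [[[0, -0.24, -0.96, -0.06, 0, 0, 0], [0, -0.24, -0.96, -0.06, 0, 0, 0], [0, -0.24, -0.96, -0.06, 0, 0, 0], [0, -0.24, -0.96, -0.06, 0, 0, 0], [0, -0.24, -0.96, -0.06, 0, 0, 0], [0, -0.24, -0.96, -0.06, 0, 0, 0], [0, -0.24, -0.96, -0.06, 0, 0, 0], [0, -0.24, -0.96, -0.06, 0, 0, 0], [0, -0.24, -0.96, -0.06, 0, 0, 0], [0, -0.24, -0.96, -0.06, 0, 0, 0], [0, -0.24, -0.96, -0.06, 0, 0, 0], [0, -0.24, -0.96, -0.06, 0, 0, 0]]]}}

```text
clock: 19.87
tool_pos: [0.618, 0.1618, 0.3008]
tool_rot: [-179.9, -0.1, -172.2]
wrist_force: [0.4, 0.0, -0.3]
finger_gap: 0.0
gripper_force: 0.0
```

{"fn": "servo_tool", "kwargs": {"rows": [[[0, -0.24, -0.96, 0, 0, 0, 0], [0, -0.24, -0.96, 0, 0, 0, 0], [0, -0.24, -0.96, 0, 0, 0, 0], [0, -0.24, -0.96, 0, 0, 0, 0], [0, -0.24, -0.96, 0, 0, 0, 0], [0, -0.24, -0.96, 0, 0, 0, 0], [0, 0, 0, 0.6, 0, 0, 0], [0, 0, 0, 0.6, 0, 0, 0], [0, 0, 0, 0.6, 0, 0, 0], [0, 0, 0, 0.6, 0, 0, 0], [0, 0, 0, 0.6, 0, 0, 0], [0, 0, 0, 0.5, 0, 0, 0]]]}}

```text
clock: 20.87
tool_pos: [0.6725, 0.0248, 0.212]
tool_rot: [-179.9, -0.2, -172.3]
wrist_force: [0.3, 0.8, 0.6]
finger_gap: 0.002
gripper_force: 0.0
```

```bash
python3 - <<'E'
from h import *
s=robot.sense();print(s['clock'],s['tool_pos'],s['tool_rot'],s['joint_positions'])
R=Ro.from_euler('xyz',[180,0,-172.8],degrees=True)
go([.62,.02,.21],R);go([.585,.02,.21],R)
E
```

```text
20.8667 [0.6724936  0.02481336 0.21204659] [-1.79909771e+02 -1.57988675e-01 -1.72250359e+02] [ 22.2717166   41.92041069 -45.79264281  83.12902194  31.11474418
  68.24935141  69.9074095 ]
turn [-0.02 -0.03  0.1 ] shift [2.11 0.07 0.08]
turn [-0.02 -0.03  0.1 ] shift [3.5  0.25 0.08]
```

{"fn": "servo_tool", "kwargs": {"rows": [[[0, 0.6, 0.05, 0.02, 0, 0, 0.1], [0, 0.6, 0.05, 0.02, 0, 0, 0], [0, 0.6, 0.05, 0.02, 0, 0, 0], [0, 0.4, 0.05, 0.02, 0, 0, 0], [0, 0.35, 0.05, 0, 0, 0, 0], [0, 0.35, 0.05, 0, 0, 0, 0], [0, 0.3, 0, 0, 0, 0, 0], [0, 0.3, 0, 0, 0, 0, 0], [0, 0.47, 0.05, 0.04, 0, 0, 0], [0, 0.47, 0.05, 0.04, 0, 0, 0], [0, 0.47, 0.05, 0.04, 0, 0, 0]]]}}

```text
clock: 21.78
tool_pos: [0.5495, 0.0188, 0.2086]
tool_rot: [-179.9, 0.0, -173.0]
wrist_force: [0.7, -0.7, -0.6]
finger_gap: 0.0
gripper_force: 0.6
```

{"fn": "servo_tool", "kwargs": {"rows": [[[0, 0.45, 0.05, 0.16, 0, 0, 0], [0, 0.45, 0.05, 0.16, 0, 0, 0], [0, 0.45, 0.05, 0.16, 0, 0, 0], [0, 0.39, 0.05, 0.27, 0, 0, 0], [0, 0.39, 0.05, 0.27, 0, 0, 0], [0, 0.39, 0.05, 0.27, 0, 0, 0], [0, 0.3, 0, 0.36, 0, 0, 0], [0, 0.3, 0, 0.36, 0, 0, 0], [0, 0.3, 0, 0.36, 0, 0, 0]]]}}

```text
clock: 22.53
tool_pos: [0.4638, 0.0156, 0.1492]
tool_rot: [-179.9, 0.0, -173.0]
wrist_force: [1.4, 1.0, -0.6]
finger_gap: 0.002
gripper_force: 0.4
```

```bash
python3 - <<'E'
from h import *
s=robot.sense();print(s['clock'],s['tool_pos'],s['tool_rot'],s['wrist_force'])
R=Ro.from_euler('xyz',[180,0,-172.8],degrees=True)
go([.4502,.02,.1162],R);go([.444,.02,.0815],R)
im,d=snap('scene');X=cloud('scene',d)*1000;m=(abs(X[...,0]-480)<95)&(abs(X[...,1]-80)<25)&(X[...,2]>60)&(X[...,2]<260)
p=np.polyfit(X[m][:,0],X[m][:,2],1);print(m.sum(),np.degrees(np.arctan(p[0])),p)
E
```

```text
22.5333 [0.46377555 0.01562009 0.14916993] [-1.79927666e+02  3.03079159e-02 -1.73011476e+02] [ 1.39675101  0.99030838 -0.587147  ]
turn [-0.01  0.01 -0.04] shift [0.52 0.24 1.32]
turn [-0.01  0.01 -0.04] shift [0.76 0.27 2.71]
1157 -34.07975188672626 [ -0.67653563 468.67764144]
```

{"fn": "servo_tool", "kwargs": {"rows": [[[0, 0.18, 0.1, 0.44, 0, 0, 0], [0, 0.18, 0.1, 0.44, 0, 0, 0], [0, 0.16, 0.1, 0.44, 0, 0, 0], [0, 0.08, 0, 0.46, 0, 0, 0], [0, 0.08, 0, 0.46, 0, 0, 0], [0, 0.08, 0, 0.46, 0, 0, 0], [0, 0, 0, 0.1, 0, 0, 0], [0, 0, 0, 0, 0, 0, 0]]]}}

```text
clock: 23.25
tool_pos: [0.445, 0.0207, 0.0826]
tool_rot: [-179.6, -0.0, -173.0]
wrist_force: [-17.4, -3.6, 63.0]
finger_gap: -0.003
gripper_force: 32.1
```

```bash
python3 - <<'E'
from h import *
s=robot.sense();print(s['clock'],s['tool_pos'],s['wrist_force'])
im,d=snap('scene');X=cloud('scene',d)*1000;m=(abs(X[...,0]-490)<65)&(abs(X[...,1]-80)<25)&(X[...,2]>60)&(X[...,2]<260)
p=np.polyfit(X[m][:,0],X[m][:,2],1);print(m.sum(),np.degrees(np.arctan(p[0])),np.polyval(p,[420,560]))
E
```

```text
23.25 [0.44502447 0.0207087  0.08262377] [-17.36689696  -3.59507128  63.00097688]
871 -36.91842521830066 [160.51601202  55.33062041]
```

{"fn": "servo_tool", "kwargs": {"rows": [[[0, 0, 0, -0.3, 0, 0, 0], [0, 0, 0, -0.8, 0, 0, 0], [0, 0, 0, -1, 0, 0, 0], [0, 0, 0, -1, 0, 0, 0], [0, 0, 0, -1, 0, 0, 0], [20, 0, 0, -1, 0, 0, 0], [40, 0.4, 0.3, -1, 0, 0, 0], [60, 0.9, 0.9, 0, 0, 0, 0], [60, 0.9, 0.9, 0, 0, 0, 0], [60, 0, 0, 0, 0, 0, 0]]]}}

```text
clock: 24.13
tool_pos: [0.3794, 0.0686, 0.2314]
tool_rot: [-179.8, -0.1, -172.7]
wrist_force: [-0.7, 0.4, 0.0]
finger_gap: 0.7
gripper_force: 0.0
```

```bash
python3 - <<'E'
from h import *
s=robot.sense();print(s['clock'],s['tool_pos'],s['tool_rot'],s['joint_positions'])
im,d=snap('top');X=cloud('top',d)*1000;m=(abs(X[...,0]-490)<65)&(abs(X[...,1]-0)<55)&(X[...,2]>60)&(X[...,2]<130)
p=np.polyfit(X[m][:,0],X[m][:,2],1);print('lid',m.sum(),np.degrees(np.arctan(p[0])),np.polyval(p,[420,560]))
r2=np.zeros((400,640),bool); r2[170:250,390:540]=1
f=r2&(X[...,2]>18)&(X[...,2]<110)
n,l,st,cc=cv2.connectedComponentsWithStats(f.astype(np.uint8))
for i in range(1,n):
    if st[i,4]>20:
        P=X[l==i]; r=cv2.minAreaRect(P[:,:2].astype(np.float32)); print(st[i],np.round(r[0],1),np.round(r[1],1),round(r[2],1),np.percentile(P[:,2],[5,50,95]).round(),'bodies>38:',np.round(cv2.minAreaRect(P[P[:,2]>38][:,:2].astype(np.float32)),1) if 0 else '')
b=im[150:260,300:540]; save('lane1',cv2.resize(b,None,fx=3.3,fy=3.3,interpolation=3))
E
```

```text
24.1333 [0.37935027 0.06864255 0.23143598] [-1.79827896e+02 -1.34000909e-01 -1.72741289e+02] [ 39.84247803  11.91715595 -61.66400818 122.50718897  13.37691475
  52.70955806  67.7314656 ]
lid 1756 0.17373256367657103 [83.22067785 83.64518789]
[402 198  27  14 335] [ 518. -167.] [36.1 73.2] 0.1 [29. 43. 47.] bodies>38: 
[460 209  29  15 354] [ 490.  -330.2] [72.4 36.4] 88.4 [29. 43. 47.] bodies>38: 
[496 213  21  15 283] [ 480.3 -415. ] [37.6 36.4] 83.6 [26. 63. 81.] bodies>38:
```

View pics/lane1.png

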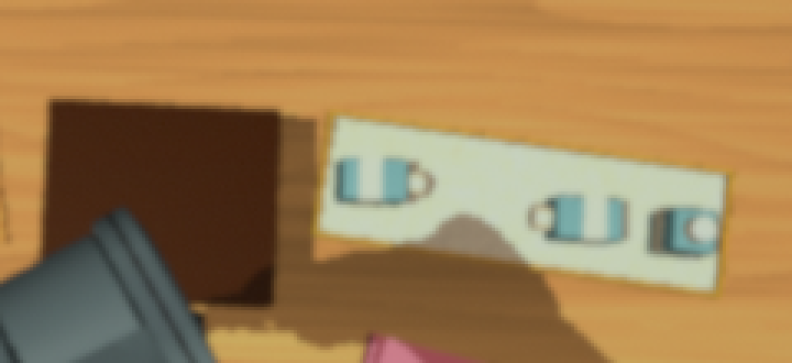

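```bash
python3 - <<'E'
from h import *
c=np.sqrt(.5); Z=np.array([0,c,-c]); R=frame([1,0,0],Z); G=np.array([.518,-.167,.032])
go(G-.10*Z,R); go(G+.019*Z,R)
E
```

```text
turn [-6.65  5.86 15.98] shift [-12.26   5.46  -4.97]
turn [-6.65  5.86 15.98] shift [-12.26   5.46  -0.21]
```

{"fn": "servo_tool", "kwargs": {"rows": [[[60, 0, 0, 0, -0.39, 0.345, 0.94], [60, 0, 0, 0, -0.39, 0.345, 0.94], [60, 0, 0, 0, -0.39, 0.345, 0.94], [60, 0, 0, 0, -0.39, 0.345, 0.94], [60, 0, 0, 0, -0.39, 0.345, 0.94], [60, 0, 0, 0, -0.39, 0.345, 0.94], [60, 0, 0, 0, -0.39, 0.345, 0.94], [60, 0, 0, 0, -0.39, 0.345, 0.94], [60, 0, 0, 0, -0.39, 0.345, 0.94], [60, 0, 0, 0, -0.39, 0.345, 0.94], [60, 0, 0, 0, -0.39, 0.345, 0.94], [60, 0, 0, 0, -0.39, 0.345, 0.94]]]}}

```text
clock: 25.18
tool_pos: [0.3841, 0.0651, 0.2311]
tool_rot: [170.2, -32.6, 122.8]
wrist_force: [0.2, 0.2, -0.7]
finger_gap: 0.704
gripper_force: 0.0
```

{"fn": "servo_tool", "kwargs": {"rows": [[[60, 0, 0, 0, -0.39, 0.345, 0.94], [60, 0, 0, 0, -0.39, 0.345, 0.94], [60, 0, 0, 0, -0.39, 0.345, 0.94], [60, 0, 0, 0, -0.39, 0.345, 0.94], [60, 0, 0, 0, -0.39, 0.345, 0.94], [60, 0, 0, 0, 0, 0, 0], [60, 0, 0, 0, 0, 0, 0]]]}}

```text
clock: 25.77
tool_pos: [0.3831, 0.0652, 0.2311]
tool_rot: [-179.9, -45.0, 89.8]
wrist_force: [0.3, -1.1, -0.2]
finger_gap: 0.706
gripper_force: 0.0
```

```bash
python3 - <<'E'
from h import *
s=robot.sense();print(s['clock'],s['tool_pos'],s['joint_positions'])
c=np.sqrt(.5); Z=np.array([0,c,-c]); R=frame([1,0,0],Z); G=np.array([.518,-.167,.032])
go(G-.10*Z,R)
E
```

```text
25.7667 [0.38312635 0.06523639 0.23106512] [ 58.74902169  25.20037525 -48.25796244 123.87376784 -32.04123675
  53.72630848  34.20529513]
turn [ 0.    0.   -0.02] shift [-12.2    5.39  -4.94]
```

{"fn": "servo_tool", "kwargs": {"rows": [[[60, -1, 0.45, -0.41, 0, 0, 0], [60, -1, 0.45, -0.41, 0, 0, 0], [60, -1, 0.45, -0.41, 0, 0, 0], [60, -1, 0.45, -0.41, 0, 0, 0], [60, -1, 0.45, -0.41, 0, 0, 0], [60, -1, 0.45, -0.41, 0, 0, 0], [60, -1, 0.45, -0.41, 0, 0, 0], [60, -1, 0.45, -0.41, 0, 0, 0], [60, -1, 0.45, -0.41, 0, 0, 0], [60, -1, 0.45, -0.41, 0, 0, 0], [60, -1, 0.45, -0.41, 0, 0, 0], [60, -1, 0.45, -0.41, 0, 0, 0]]]}}

```text
clock: 26.77
tool_pos: [0.5183, -0.2346, 0.1052]
tool_rot: [-180.0, -44.9, 90.0]
wrist_force: [0.9, 0.2, 0.0]
finger_gap: 0.703
gripper_force: 0.0
```

{"fn": "servo_tool", "kwargs": {"rows": [[[52, -0.2, 0, 0, 0, 0, 0], [52, 0, 0, 0, 0, 0, 0], [52, 0, 0, 0, 0, 0, 0]]]}}

```text
clock: 27.02
tool_pos: [0.5173, -0.2356, 0.1025]
tool_rot: [-179.9, -45.1, 89.9]
wrist_force: [0.2, 1.1, 0.6]
finger_gap: 0.609
gripper_force: 0.0
```

```bash
python3 - <<'E'
from h import *
s=robot.sense();print(s['clock'],s['tool_pos'],s['joint_positions'])
c=np.sqrt(.5); Z=np.array([0,c,-c]); R=frame([1,0,0],Z); G=np.array([.518,-.167,.032])
go(G+.019*Z,R)
im,d=snap('scene');X=cloud('scene',d)*1000
m=(abs(X[...,0]-510)<60)&(abs(X[...,1]+167)<50)&(X[...,2]>16)&(X[...,2]<60);P=X[m];print(m.sum(),cv2.minAreaRect(P[:,:2].astype(np.float32)),np.percentile(P[:,2],[5,95]))
save('preB',cv2.resize(im[100:220,160:330],None,fx=4,fy=4))
E
```

```text
27.0167 [ 0.51727449 -0.23562371  0.10251455] [ 57.56400196  55.31668257 -30.5048127   83.92933431 -12.38302305
  72.37205904  39.53226446]
turn [-0.01 -0.01 -0.01] shift [-0.05  0.03  4.7 ]
326 ((510.7912292480469, -164.91673278808594), (117.3277816772461, 89.75250244140625), 5.349910736083984) [16.76296522 48.04197459]
```

View pics/preB.png

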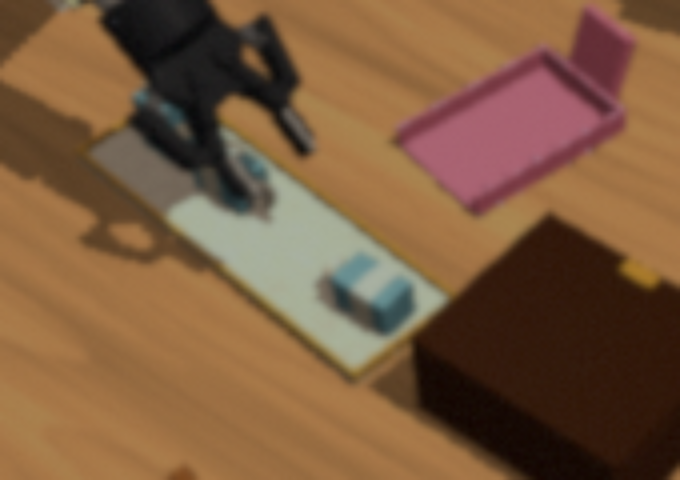

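{"fn": "servo_tool", "kwargs": {"rows": [[[52, -0.05, 0.03, 0.8, 0, 0, 0], [52, 0, 0, 0.8, 0, 0, 0], [52, 0, 0, 0.8, 0, 0, 0], [52, 0, 0, 0.8, 0, 0, 0], [52, 0, 0, 0.6, 0, 0, 0], [52, 0, 0, 0.5, 0, 0, 0], [52, 0, 0, 0.4, 0, 0, 0], [52, 0, 0, 0, 0, 0, 0], [30, 0, 0, 0, 0, 0, 0], [30, 0, 0, 0, 0, 0, 0], [30, 0, 0, 0, 0, 0, 0], [30, 0, 0, 0, 0, 0, 0]]], "grip_force": 50}}

```text
clock: 28.07
tool_pos: [0.5185, -0.1555, 0.0192]
tool_rot: [-180.0, -45.0, 89.8]
wrist_force: [-0.3, -2.3, 4.0]
finger_gap: 0.415
gripper_force: 50.0
```

```bash
python3 - <<'E'
from h import *
s=robot.sense();print(s['clock'],s['tool_pos'],s['tool_rot'],s['wrist_force'],s['finger_gap'],s['gripper_force'])
R=Ro.from_euler('xyz',s['tool_rot'],degrees=True); print('grip',s['tool_pos']-.019*R.apply([0,0,1]))
E
```

```text
28.0667 [ 0.51851077 -0.15550822  0.01922463] [-179.97222852  -44.97143289   89.78499751] [-0.26988341 -2.30220025  3.98790122] 0.4151600682914277 50.0089967250824
grip [ 0.51846959 -0.16893649  0.03266635]
```

{"fn": "servo_tool", "kwargs": {"rows": [[[30, 0.4, 0, -0.4, 0, 0, 0], [30, 0.7, 0, -0.7, 0, 0, 0], [30, 0.7, 0, -0.7, 0, 0, 0], [30, 0.7, 0, -0.7, 0, 0, 0], [30, 0.5, 0, -0.5, 0, 0, 0], [30, 0, 0, 0, 0, -0.5, 0], [30, 0, 0, 0, 0, -0.98, 0], [30, 0, 0, 0, 0, -0.98, 0], [30, 0, 0, 0, 0, -0.98, 0], [30, 0, 0, 0, 0, -0.98, 0], [30, 0, 0, 0, 0, -0.98, 0], [30, 0, 0, 0, 0, -0.98, 0]]]}}

```text
clock: 29.07
tool_pos: [0.5184, -0.1547, 0.1264]
tool_rot: [179.9, -8.2, 89.8]
wrist_force: [0.6, 1.0, -2.0]
finger_gap: 0.416
gripper_force: 49.9
```

{"fn": "servo_tool", "kwargs": {"rows": [[[30, 0, 0, 0, 0, -0.98, 0], [30, 0, 0, 0, 0, -0.98, 0], [30, 0, 0, 0, 0, -0.98, 0], [30, 0, 0, 0, 0, -0.98, 0], [30, 0, 0, 0, 0, -0.98, 0], [30, 0, 0, 0, 0, -0.98, 0], [30, 0, 0, 0, 0, -0.98, 0], [30, 0, 0, 0, 0, -0.98, 0], [30, 0, 0, 0, 0, -0.98, 0], [30, 0, 0, 0, 0, -0.5, 0], [30, 0, 0, 0, 0, 0, 0], [30, 0, 0, 0, 0, 0, 0]]]}}

```text
clock: 30.07
tool_pos: [0.5181, -0.1535, 0.1246]
tool_rot: [-179.8, 44.8, 90.0]
wrist_force: [-0.2, -0.7, -0.4]
finger_gap: 0.416
gripper_force: 50.0
```

```bash
python3 - <<'E'
from h import *
s=robot.sense();print(s['clock'],s['tool_pos'],s['tool_rot'],s['joint_positions'],s['finger_gap'])
c=np.sqrt(.5); Z=np.array([0,-c,-c]); R=frame([1,0,0],Z); G=np.array([.5175,-.1833,.047])
go(G+.019*Z,R);go(G+.019*Z+[0,0,.03],R)
E
```

```text
30.0667 [ 0.51813078 -0.15350641  0.12463132] [-179.84792994   44.82223703   90.0365716 ] [-18.62307008  37.23974822   5.95276078 113.77508135  51.08165809
  55.07784956 -53.53098414] 0.4163115260845421
turn [-0.02 -0.03  0.  ] shift [ 1.35 -0.03  3.8 ]
turn [-0.02 -0.03  0.  ] shift [ 0.5  -0.03  2.95]
```

{"fn": "servo_tool", "kwargs": {"rows": [[[30, 0.1, 0, 0.6, 0, -0.03, 0], [30, 0.1, 0, 0.6, 0, 0, 0], [30, 0.1, 0, 0.6, 0, 0, 0], [30, 0.1, 0, 0.6, 0, 0, 0], [30, 0.1, 0, 0.55, 0, 0, 0], [30, 0.2, 0, 0.2, 0, 0, 0], [30, 0.2, 0, 0.2, 0, 0, 0], [30, 0.15, 0, 0.15, 0, 0, 0], [30, 0.15, 0, 0.15, 0, 0, 0], [30, 0.05, 0, 0.05, 0, 0, 0], [30, 0, 0, 0, 0, 0, 0]]]}}

```text
clock: 30.98
tool_pos: [0.5179, -0.1974, 0.0369]
tool_rot: [-179.8, 45.1, 90.0]
wrist_force: [0.2, 0.3, -2.0]
finger_gap: 0.412
gripper_force: 50.0
```

```bash
python3 - <<'E'
from h import *
s=robot.sense();print(s['clock'],s['tool_pos'],s['tool_rot'],s['wrist_force'])
c=np.sqrt(.5); Z=np.array([0,-c,-c]); R=frame([1,0,0],Z); G=np.array([.5175,-.1833,.047])
go(G+.019*Z,R)
im,d=snap('scene'); save('placeB',cv2.resize(im[100:220,160:330],None,fx=4,fy=4))
E
```

```text
30.9833 [ 0.51794549 -0.19740829  0.03689271] [-179.84893789   45.07780499   90.01329022] [ 0.24769942  0.27629965 -1.97585154]
turn [-0.02  0.01  0.  ] shift [ 0.11 -0.02  0.08]
```

View pics/placeB.png

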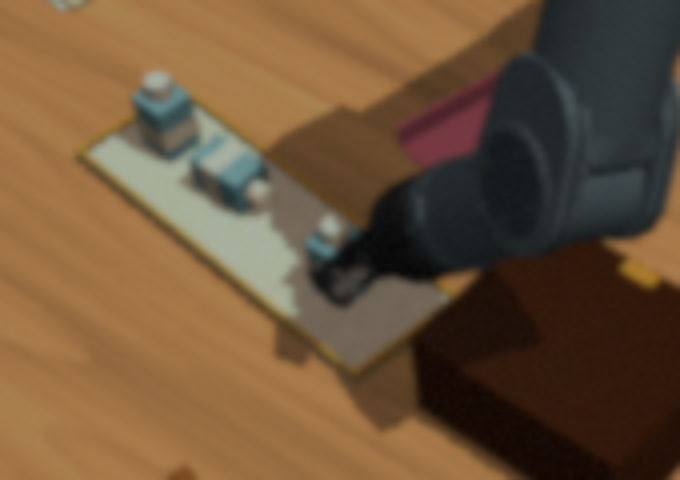

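{"fn": "servo_tool", "kwargs": {"rows": [[[30, 0.05, 0, 0.05, 0, 0, 0], [30, 0.04, 0, 0.04, 0, 0, 0], [30, 0.02, 0, 0.02, 0, 0, 0], [30, 0, 0, 0, 0, 0, 0], [30, 0, 0, 0, 0, 0, 0]]]}}

```text
clock: 31.45
tool_pos: [0.5179, -0.1979, 0.0334]
tool_rot: [-179.9, 45.1, 89.9]
wrist_force: [-0.0, -0.6, -0.9]
finger_gap: 0.417
gripper_force: 50.2
```

{"fn": "servo_tool", "kwargs": {"rows": [[[30, 0.03, 0, 0.03, 0, 0, 0], [30, 0, 0, 0, 0, 0, 0], [30, 0, 0, 0, 0, 0, 0]]]}}

```text
clock: 31.7
tool_pos: [0.518, -0.198, 0.0333]
tool_rot: [-179.9, 45.2, 89.9]
wrist_force: [-1.6, 3.1, 8.1]
finger_gap: 0.413
gripper_force: 51.0
```

Contact. Release and retreat.

{"fn": "servo_tool", "kwargs": {"rows": [[[38, 0, 0, 0, 0, 0, 0], [44, 0, 0, 0, 0, 0, 0], [52, 0, 0, 0, 0, 0, 0], [56, 0, 0, 0, 0, 0, 0], [56, 0, 0, -0.3, 0, 0, 0], [56, 0, 0, -0.6, 0, 0, 0], [56, 0, 0, -0.8, 0, 0, 0], [56, 0, 0, -1, 0, 0, 0], [56, 0, 0, -1, 0, 0, 0], [56, 0, 0, -1, 0, 0, 0], [56, 0, 0, -1, 0, 0, 0], [56, 0, 0, -0.5, 0, 0, 0]]]}}

```text
clock: 32.7
tool_pos: [0.5193, -0.0852, 0.1435]
tool_rot: [179.9, 45.0, 90.0]
wrist_force: [-0.1, -0.1, 0.3]
finger_gap: 0.656
gripper_force: 0.0
```

{"fn": "servo_tool", "kwargs": {"rows": [[[56, -0.7, 0, -0.7, 0, 0, 0], [56, -0.7, 0, -0.7, 0, 0, 0], [56, -0.7, 0, -0.7, 0, 0, 0], [56, 0, 0, 0, 0, 0, 0], [56, 0, 0, 0, 0, 0, 0]]]}}

```text
clock: 33.12
tool_pos: [0.5188, -0.0881, 0.2168]
tool_rot: [179.9, 45.0, 89.8]
wrist_force: [0.5, 0.1, -0.8]
finger_gap: 0.653
gripper_force: 0.0
```

```bash
python3 - <<'E'
from h import *
s=robot.sense();print(s['clock'],s['tool_pos'],s['tool_rot'],s['joint_positions'])
for n in('scene','top'):
    im,d=snap(n);X=cloud(n,d)*1000
    f=(X[...,2]>20)&(X[...,2]<95)&(abs(X[...,0]-500)<75)&(X[...,1]<-100)&(X[...,1]>-480)
    k,l,st,cc=cv2.connectedComponentsWithStats(f.astype(np.uint8))
    for i in range(1,k):
        if st[i,4]>60:
            P=X[l==i]; Q=P[P[:,2]>.8*np.percentile(P[:,2],95)]; print(n,st[i],np.round(np.r_[cv2.minAreaRect(P[:,:2].astype(np.float32))[0],cv2.minAreaRect(P[:,:2].astype(np.float32))[1],cv2.minAreaRect(P[:,:2].astype(np.float32))[2]],1),Q.mean(0).round(1),np.percentile(P[:,2],[5,50,97]).round())
c=np.sqrt(.5); Z=np.array([0,-c,-c]); R=frame([1,0,0],Z); G=np.array([.490,-.331,.032]); go(G-.1*Z,R)
E
```

```text
33.1167 [ 0.51878276 -0.0881098   0.21681041] [179.93251696  45.0435124   89.78045186] [-22.98131132  29.02611743   2.79843864 109.95652535  44.24585803
  67.6277904  -47.90172133]
scene [192 118  18  21 235] [ 480.4 -417.6   49.2   38.5   88. ] [ 482.4 -411.7   72.4] [25. 56. 81.]
scene [207 133  23  19 271] [ 488.8 -328.3   77.4   41.    89.5] [ 490.4 -334.9   44.8] [23. 42. 49.]
scene [237 154  17  23 269] [ 515.  -188.4   38.7   40.3   89. ] [ 518.1 -187.6   73.4] [24. 57. 81.]
top [417 198  17  15 234] [ 5.175e+02 -1.914e+02  3.650e+01  3.650e+01  1.000e-01] [ 516.1 -190.6   72.5] [27. 64. 82.]
top [460 209  29  15 352] [ 490.2 -330.5   72.4   36.6   87.2] [ 489.7 -337.    43.8] [28. 43. 48.]
top [497 213  20  15 283] [ 480.5 -415.6   38.6   36.9   85.6] [ 479.5 -412.6   74.3] [28. 63. 82.]
turn [-0.04  0.02 -0.  ] shift [-1.68 -1.11  8.05]
```

{"fn": "servo_tool", "kwargs": {"rows": [[[52, -0.17, -0.11, 0.81, 0, 0, 0.48], [52, -0.19, -0.11, 0.8, 0, 0, 0], [52, -0.19, -0.11, 0.8, 0, 0, 0], [52, -0.19, -0.11, 0.8, 0, 0, 0], [52, -0.19, -0.11, 0.8, 0, 0, 0], [52, -0.19, -0.11, 0.8, 0, 0, 0], [52, -0.19, -0.11, 0.8, 0, 0, 0], [52, -0.19, -0.11, 0.8, 0, 0, 0], [52, -0.19, -0.11, 0.8, 0, 0, 0], [52, -0.19, -0.11, 0.8, 0, 0, 0], [52, 0, 0, 0, 0, 0, 0], [52, 0, 0, 0, 0, 0, 0]]]}}

```text
clock: 34.22
tool_pos: [0.4866, -0.2628, 0.1059]
tool_rot: [177.6, 45.1, 86.2]
wrist_force: [-0.3, -0.0, 1.0]
finger_gap: 0.607
gripper_force: 0.0
```

```bash
python3 - <<'E'
from h import *
s=robot.sense();print(s['clock'],s['tool_pos'],s['tool_rot'],s['joint_positions'])
a=np.array([.049,.999,0]);c=np.sqrt(.5);Z=-c*a-[0,0,c];R=frame([.999,-.049,0],Z);G=np.array([.490,-.331,.032]); go(G-.1*Z,R); go(G+.019*Z,R)
E
```

```text
34.2167 [ 0.48659369 -0.2628042   0.10587913] [177.64433124  45.08281421  86.15753277] [-11.58462687  37.94443315  11.60644492 119.26014993  60.68857123
  44.86297484 -57.61751915]
turn [ 0.28  0.02 -0.13] shift [0.17 0.27 0.01]
turn [ 0.28  0.02 -0.13] shift [0.17 0.27 4.77]
```

{"fn": "servo_tool", "kwargs": {"rows": [[[52, 0.17, 0.27, 0, 0.28, 0.02, -0.13], [52, 0, 0, 0.8, 0, 0, 0], [52, 0, 0, 0.8, 0, 0, 0], [52, 0, 0, 0.8, 0, 0, 0], [52, 0, 0, 0.8, 0, 0, 0], [52, 0, 0, 0.6, 0, 0, 0], [52, 0, 0, 0.5, 0, 0, 0], [52, 0, 0, 0.45, 0, 0, 0], [52, 0, 0, 0, 0, 0, 0], [30, 0, 0, 0, 0, 0, 0], [30, 0, 0, 0, 0, 0, 0], [30, 0, 0, 0, 0, 0, 0]]]}}

```text
clock: 35.22
tool_pos: [0.4924, -0.3421, 0.0204]
tool_rot: [179.6, 44.9, 87.1]
wrist_force: [0.0, 0.2, -0.4]
finger_gap: 0.417
gripper_force: 49.8
```

{"fn": "servo_tool", "kwargs": {"rows": [[[30, 0, 0, 0, 0, 0, 0], [30, 0, 0, 0, 0, 0, 0]]]}}

```text
clock: 35.38
tool_pos: [0.4921, -0.3426, 0.0204]
tool_rot: [179.7, 44.9, 87.1]
wrist_force: [0.5, 0.2, -1.3]
finger_gap: 0.413
gripper_force: 49.8
```

```bash
python3 - <<'E'
from h import *
s=robot.sense();print(s['clock'],s['tool_pos'],s['tool_rot'],s['joint_positions'],s['wrist_force'],s['finger_gap'],s['gripper_force'])
R=Ro.from_euler('xyz',s['tool_rot'],degrees=True); print('grip',s['tool_pos']-.019*R.apply([0,0,1]),'up',R.inv().apply([0,0,1]))
E
```

```text
35.3833 [ 0.4920727  -0.34258513  0.02038516] [179.66115723  44.90106653  87.11457751] [ -5.66803638  50.02770117  15.93358592 114.92656095  69.09046532
  35.35366491 -62.54464753] [ 0.45905181  0.20346657 -1.25654595] 0.41344785030826325 49.7750848531723
grip [ 0.4926356  -0.3291849   0.03384313] up [-0.70588476  0.00418896 -0.70831431]
```

{"fn": "servo_tool", "kwargs": {"rows": [[[30, -0.4, 0, -0.4, 0, 0, 0], [30, -0.7, 0, -0.7, 0, 0, 0], [30, -0.7, 0, -0.7, 0, 0, 0], [30, -0.7, 0, -0.7, 0, 0, 0], [30, -0.5, 0, -0.5, 0, 0, 0], [30, 0, 0, 0, 0, 0.5, 0], [30, 0, 0, 0, 0, 0.98, 0], [30, 0, 0, 0, 0, 0.98, 0], [30, 0, 0, 0, 0, 0.98, 0], [30, 0, 0, 0, 0, 0.98, 0], [30, 0, 0, 0, 0, 0.98, 0], [30, 0, 0, 0, 0, 0.98, 0]]]}}

```text
clock: 36.38
tool_pos: [0.4914, -0.3432, 0.1275]
tool_rot: [179.7, 8.1, 87.3]
wrist_force: [-0.7, -0.2, -2.3]
finger_gap: 0.419
gripper_force: 49.9
```

{"fn": "servo_tool", "kwargs": {"rows": [[[30, 0, 0, 0, 0, 0.98, 0], [30, 0, 0, 0, 0, 0.98, 0], [30, 0, 0, 0, 0, 0.98, 0], [30, 0, 0, 0, 0, 0.98, 0], [30, 0, 0, 0, 0, 0.98, 0], [30, 0, 0, 0, 0, 0.98, 0], [30, 0, 0, 0, 0, 0.98, 0], [30, 0, 0, 0, 0, 0.98, 0], [30, 0, 0, 0, 0, 0.98, 0], [30, 0, 0, 0, 0, 0.5, 0], [30, 0, 0, 0, 0, 0, 0], [30, 0, 0, 0, 0, 0, 0]]]}}

```text
clock: 37.38
tool_pos: [0.4906, -0.3435, 0.1252]
tool_rot: [179.8, -45.0, 87.4]
wrist_force: [0.9, -0.1, -1.3]
finger_gap: 0.411
gripper_force: 50.1
```

```bash
python3 - <<'E'
from h import *
s=robot.sense();print(s['clock'],s['tool_pos'],s['tool_rot'],s['joint_positions'],s['finger_gap'])
a=np.array([.049,.999,0]);c=np.sqrt(.5);Z=c*a-[0,0,c];R=frame([.999,-.049,0],Z);G=np.array([.503,-.288,.0465])
go(G+.019*Z+[0,0,.03],R);go(G+.019*Z,R)
E
```

```text
37.3833 [ 0.49061837 -0.3434591   0.12523509] [179.8270575  -44.99127492  87.39089138] [ 62.16238118  56.74722933 -26.99535318  74.46298193 -11.91307079
  81.9937969   42.62286929] 0.41065076001452394
turn [0.01 0.   0.02] shift [0.21 0.39 3.72]
turn [0.01 0.   0.02] shift [-0.64  0.39  4.57]
```

{"fn": "servo_tool", "kwargs": {"rows": [[[30, 0.04, 0.08, 0.75, 0, 0, 0], [30, 0.04, 0.08, 0.75, 0, 0, 0], [30, 0.04, 0.08, 0.75, 0, 0, 0], [30, 0.04, 0.08, 0.75, 0, 0, 0], [30, 0.04, 0.08, 0.7, 0, 0, 0], [30, -0.2, 0, 0.2, 0, 0, 0], [30, -0.2, 0, 0.2, 0, 0, 0], [30, -0.15, 0, 0.15, 0, 0, 0], [30, -0.15, 0, 0.15, 0, 0, 0], [30, -0.1, 0, 0.1, 0, 0, 0], [30, 0, 0, 0, 0, 0, 0]]]}}

```text
clock: 38.3
tool_pos: [0.5044, -0.2755, 0.0355]
tool_rot: [179.8, -45.0, 87.4]
wrist_force: [-0.2, 0.3, -1.5]
finger_gap: 0.413
gripper_force: 50.1
```

```bash
python3 - <<'E'
from h import *
s=robot.sense();print(s['clock'],s['tool_pos'],s['tool_rot'],s['wrist_force'])
a=np.array([.049,.999,0]);c=np.sqrt(.5);Z=c*a-[0,0,c];R=frame([.999,-.049,0],Z);G=np.array([.503,-.288,.0465])
go(G+.019*Z,R)
im,d=snap('scene'); save('placeC',cv2.resize(im[90:210,150:320],None,fx=3,fy=3))
E
```

```text
38.3 [ 0.50436406 -0.27550982  0.03547113] [179.76773637 -44.99637954  87.42749159] [-0.17267453  0.2722802  -1.51446797]
turn [0.01 0.   0.03] shift [-0.04 -0.03  0.09]
```

View pics/placeC.png

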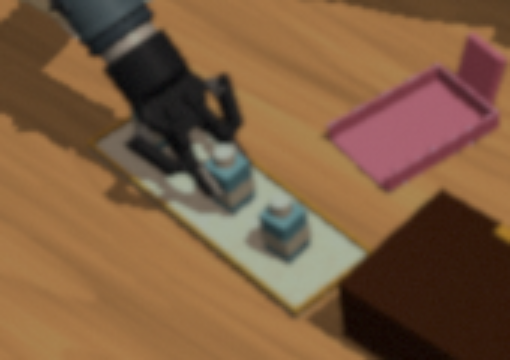

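{"fn": "servo_tool", "kwargs": {"rows": [[[30, -0.03, 0, 0.03, 0, 0, 0], [30, -0.03, 0, 0.03, 0, 0, 0], [30, 0, 0, 0, 0, 0, 0], [30, 0, 0, 0, 0, 0, 0]]]}}

```text
clock: 38.68
tool_pos: [0.5048, -0.2749, 0.0342]
tool_rot: [179.7, -45.0, 87.5]
wrist_force: [0.5, -0.0, -1.4]
finger_gap: 0.414
gripper_force: 50.1
```

{"fn": "servo_tool", "kwargs": {"rows": [[[30, -0.03, 0, 0.03, 0, 0, 0], [30, 0, 0, 0, 0, 0, 0], [30, 0, 0, 0, 0, 0, 0]]]}}

```text
clock: 38.93
tool_pos: [0.5047, -0.2748, 0.0329]
tool_rot: [179.7, -45.0, 87.5]
wrist_force: [-0.2, -0.3, -1.7]
finger_gap: 0.418
gripper_force: 50.1
```

{"fn": "servo_tool", "kwargs": {"rows": [[[30, -0.03, 0, 0.03, 0, 0, 0], [30, 0, 0, 0, 0, 0, 0], [30, 0, 0, 0, 0, 0, 0]]]}}

```text
clock: 39.18
tool_pos: [0.5048, -0.2748, 0.0319]
tool_rot: [179.7, -45.0, 87.5]
wrist_force: [0.1, -1.2, -1.4]
finger_gap: 0.415
gripper_force: 50.1
```

{"fn": "servo_tool", "kwargs": {"rows": [[[30, -0.03, 0, 0.03, 0, 0, 0], [30, 0, 0, 0, 0, 0, 0], [30, 0, 0, 0, 0, 0, 0]]]}}

```text
clock: 39.43
tool_pos: [0.5049, -0.2749, 0.031]
tool_rot: [179.7, -45.0, 87.5]
wrist_force: [0.4, -0.2, 0.9]
finger_gap: 0.414
gripper_force: 50.2
```

Contact. Release, retreat and move the arm aside.

{"fn": "servo_tool", "kwargs": {"rows": [[[38, 0, 0, 0, 0, 0, 0], [44, 0, 0, 0, 0, 0, 0], [52, 0, 0, 0, 0, 0, 0], [54, 0, 0, 0, 0, 0, 0], [54, 0, 0, -0.3, 0, 0, 0], [54, 0, 0, -0.6, 0, 0, 0], [54, 0, 0, -0.8, 0, 0, 0], [54, 0, 0, -1, 0, 0, 0], [54, 0, 0, -1, 0, 0, 0], [54, 0, 0, -1, 0, 0, 0], [54, 0, 0, -0.5, 0, 0, 0]]]}}

```text
clock: 40.35
tool_pos: [0.5004, -0.3701, 0.1253]
tool_rot: [179.5, -44.8, 87.5]
wrist_force: [0.1, -1.3, -0.5]
finger_gap: 0.635
gripper_force: 0.0
```

{"fn": "servo_tool", "kwargs": {"rows": [[[54, 0.7, 0, -0.7, 0, 0, 0], [54, 0.7, 0, -0.7, 0, 0, 0], [54, 0.7, 0, -0.7, 0, 0, 0], [54, 0.7, -0.9, -0.7, 0, 0, 0], [54, 0, -1, -0.3, 0, 0, 0], [54, 0, -1, -0.3, 0, 0, 0], [54, 0, -1, -0.3, 0, 0, 0], [54, 0, -1, -0.3, 0, 0, 0], [54, 0, -1, -0.3, 0, 0, 0], [54, 0, 0, 0, 0, 0, 0], [54, 0, 0, 0, 0, 0, 0]]]}}

```text
clock: 41.27
tool_pos: [0.3499, -0.3876, 0.2483]
tool_rot: [179.8, -44.9, 87.3]
wrist_force: [0.1, 0.4, -0.1]
finger_gap: 0.632
gripper_force: 0.0
```

```bash
python3 - <<'E'
from h import *
s=robot.sense();print(s['clock'],s['tool_pos'],s['tool_rot'])
for n in('scene','top'):
    im,d=snap(n);X=cloud(n,d)*1000
    f=(X[...,2]>20)&(X[...,2]<95)&(abs(X[...,0]-500)<75)&(X[...,1]<-100)&(X[...,1]>-500)
    k,l,st,cc=cv2.connectedComponentsWithStats(f.astype(np.uint8))
    for i in range(1,k):
        if st[i,4]>60:
            P=X[l==i]; r=cv2.minAreaRect(P[:,:2].astype(np.float32)); print(n,st[i],np.round(np.r_[r[0],r[1],r[2]],1),np.percentile(P[:,2],[5,50,97]).round())
    zz=X[...,2];m=(abs(X[...,0]-535)<130)&(abs(X[...,1]-270)<115)&(zz<35); zs=cv2.GaussianBlur(zz.astype(np.float32),(3,3),0)
    print('tray',fit(X[m],np.where(zs[m]>6,1,-1.),160,110,(529,279,-82.5)))
    m=(abs(X[...,0]-490)<65)&(abs(X[...,1]-20)<80)&(zz>60)&(zz<130);p=np.polyfit(X[m][:,0],zz[m],1);print('lid',np.degrees(np.arctan(p[0])),np.polyval(p,[420,560]))
    save('end_'+n,im)
i1=cv2.imread('pics/end_top.png'); cv2.imwrite('pics/end.png',cv2.resize(i1[90:250,190:540],None,fx=2.2,fy=2.2))
E
```

```text
41.2667 [ 0.34988572 -0.38758013  0.24833259] [179.7514121  -44.93645958  87.30549157]
scene [192 118  18  21 237] [ 480.1 -413.6   40.    40.5   80.8] [24. 55. 82.]
scene [217 139  19  22 265] [ 503.  -280.2   37.9   44.5    0.9] [24. 57. 82.]
scene [237 154  17  22 266] [ 5.152e+02 -1.893e+02  4.000e+01  3.920e+01  2.000e-01] [24. 57. 82.]
tray [527.9 279.6 -82.5]
lid -0.030168640000941674 [84.61209035 84.53837445]
top [417 198  17  15 235] [ 517.3 -191.8   37.1   36.3   88.9] [27. 63. 82.]
top [449 203  18  16 244] [ 504.1 -282.1   37.6   37.1   87.5] [28. 63. 82.]
top [497 213  20  15 281] [ 480.6 -415.6   38.7   37.4   86.7] [27. 63. 81.]
tray [529.6 280.5 -82.8]
lid -0.04937947031519858 [83.59806831 83.47741147]
```

View pics/end.png

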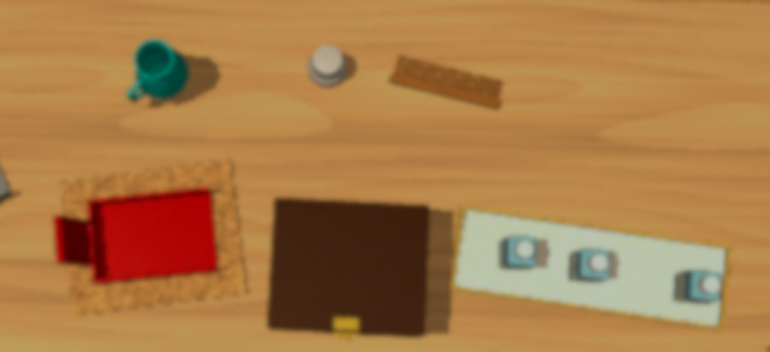

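The top view shows everything in place: the tray is centred on its mat, the lid is shut, and all three flacons stand in the lane. There are no stray toffees, and the jug, stopper and comb haven't moved.

```bash
python3 -c "
from rig import robot
print(robot.sign_off())"
```

```text
the job is handed in; nothing more can be done
None
```

Job handed in: toffees poured into the box (about seven of the seven counted there before the lid closed, no strays seen), the tray back within about 2 mm of the mat's centre, the lid shut, all three flacons upright in the lane, and the wrist force peaking at 63 N of the allowed 120 N while pressing the lid shut.

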